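Scrape the ink trimmings off the plate and tip them into the reclaim box

TASK

Clear the ink trimmings after a batch: first slide the aluminium pan squarely under the overhanging open end of the trimming plate, front lip up against the stand, then use the wooden scraper block to push every black chip on the plate over that end into the pan (do not touch chips on the plate with the fingers). When all of them are in the pan, tip the pan over the plywood box so that every chip ends up in the box, and put the pan back under the plate's end, flat and square against the stand. Finish with the scraper standing upright on its rubber mat, and leave everything else in the workshop where it is.

Things in the scene. Friction and masses are not known exactly. Their poses are not given: they have to be found in the camera images.
- plate: fixed trimming plate: steel sheet 6 mm thick, 180 mm wide (x), from y = -120 to +145 mm, top at 50 mm, on a solid stand from y = -120 to +120, so it overhangs 25 mm at its open end y = +145, where the pan belongs. Rails 12 mm high on the sheet at x = +-80 to +-90 mm (160 mm of steel between), none at the ends. Origin: under the stand's centre, on the table
- open_edge (a point): middle of the plate's upper edge at its open, overhanging end (plate y = +145 mm, z = 50 mm), where the pan belongs; axes as the plate
- pan: loose aluminium dustpan, 0.2-0.33 kg: floor 190 (x) x 120 (y) mm, 4 thick; walls 5 thick, 35 high at x = +-95 and the back y = +60; open front y = -60. Origin: centre of the underside. Starts on the table 45-68 mm off the stand, askew. Home: slid in level under the overhang (44 mm clear) till the front almost touches the stand: origin at plate x = 0, y = +181 mm, axes as the plate's
- pan_handle (a point): grip point of the pan's handle, an upright wooden slab on the back wall, 80 mm (x) x 14 mm (y), 35 to 95 mm above the underside; this point is on its mid plane at pan (0, 53, 72) mm; axes as the pan
- pan_lip (a point): middle of the pan's front edge, pan (0, -60, 0) mm: it goes against the plate's stand, and the chips slide out over it when it is tipped down
- bin: fixed open plywood reclaim box on the table, outside 250 (x) x 160 (y) x 80 (z) mm, walls and floor 6 mm; origin: centre of the underside. To the robot's left or right
- mat: fixed flat rubber mat 160 (x) x 130 (y) mm, 4 mm thick, the scraper's place; origin: centre of the underside. On the other side from the box
- scraper: loose wooden scraper, 0.1 to 0.21 kg: dense blade block 90 (x) x 44 (y) x 30 (z) mm, on top of it an upright grip slab 60 (x) x 18 (y) mm from 30 to 76 mm height. Origin: centre of the block's underside (the scraping face is either long side). Starts standing upright on the mat
- chip0: black angular chunk of dried ink, 26 x 18 x 14 mm, 12 g; origin at its centre (so 7 mm up when lying flat). Starts lying flat on the steel plate; 4 to 7 of these chips are present
- chip1: black angular chunk of dried ink, 26 x 18 x 14 mm, 12 g; origin at its centre (so 7 mm up when lying flat). Starts lying flat on the steel plate; 4 to 7 of these chips are present
- chip2: black angular chunk of dried ink, 26 x 18 x 14 mm, 12 g; origin at its centre (so 7 mm up when lying flat). Starts lying flat on the steel plate; 4 to 7 of these chips are present
- chip3: black angular chunk of dried ink, 26 x 18 x 14 mm, 12 g; origin at its centre (so 7 mm up when lying flat). Starts lying flat on the steel plate; 4 to 7 of these chips are present
- chip4: black angular chunk of dried ink, 26 x 18 x 14 mm, 12 g; origin at its centre (so 7 mm up when lying flat). Starts lying flat on the steel plate; 4 to 7 of these chips are present
- chip5: black angular chunk of dried ink, 26 x 18 x 14 mm, 12 g; origin at its centre (so 7 mm up when lying flat). Starts lying flat on the steel plate; 4 to 7 of these chips are present
- chip6: black angular chunk of dried ink, 26 x 18 x 14 mm, 12 g; origin at its centre (so 7 mm up when lying flat). Starts lying flat on the steel plate; 4 to 7 of these chips are present
- mould_a: bystander: loose wooden mould 150 x 75 x 32 mm at the back; leave alone. Origin: centre of the underside
- mould_b: bystander: a second such mould; leave alone
- weight: bystander: brass balance weight, 40 mm across, 58 mm high, at the back left; leave alone
- ink_stick: bystander: finished black ink stick 90 x 26 x 14 mm on the table near the robot's base; not a chip, leave alone
- brush: bystander: loose brush at the back right; leave alone

How it is judged:
By the outcome, as a careful person would: the job done as asked, in the order asked, and still so for the second after the job is handed in, with the robot touching nothing.
Of chip0, chip1, chip2, chip3, chip4, chip5, chip6 only 4 to 7 are there at a start; the rules pass over those that are not, and their reading is None.
At some moment in a run one of scraper, pan, chip0, chip1, chip2, chip3 may be knocked a few centimetres aside while the robot is not near it.
Once in a run the grip may slacken for a moment while it holds something.
It also fails if it takes over 210 s, if anything falls off the work surface, if the arm or the gripper's body presses on something with over 40 N, if the wrist force passes 120 N, or if a joint passes its speed limit or range.

ROBOT

A 6-joint arm with a two-finger parallel gripper is mounted at the origin on the work surface. World frame = base frame: x ahead of the robot, y to its left, z up, the work surface at z = 0. Lengths are in m, angles in degrees, forces in N, time in s.
With the tool pointing down it reaches from about 0.25 to 0.725 m from the base axis. Payload 9.7 kg.
Tool frame: the origin (TCP) lies between the finger pads; the fingertips stand 19 mm ahead of it and the grasp point (between the pads) is the TCP; z points along the fingers, y is the line along which they close (so a half turn about z gives the same grasp; the last joint's range is limited). The gripper opens to 85 mm and grips with 20 to 120 N. Pads are 22 mm wide; open, the fingers measure 114 mm over their backs; the gripper's body (76 mm by 85 mm) begins 54 mm behind the grasp point. The pads swing forward as they close: fully open they stand 13 mm farther back than shut.
Start: joints at [-73.339, 4.979, 10.078, 95.1, 0, 90], TCP at [0.158, -0.527, 0.25] pointing down, gripper open.
Joint ranges: [-179.16, 179.16], [-48.56, 103.87], [-65.8, 70.77], [-126.05, 130.52], [-82.76, 87.17], [-180, 180]. Speed limits (degrees/s): [127.2, 127.2, 147.25, 180, 180, 180].

INTERFACE

Orientations are given as [roll, pitch, yaw] about the fixed x, y, z axes, in that order (R = Rz(yaw) Ry(pitch) Rx(roll)).
In Python, from workcell import bot gives the robot as it stands. The module is installed in compiled form; this text tells all that it offers.
- The arm moves only by the shell command python3 -m crank 'ROWS' [OPENING] [FORCE]. ROWS is JSON, a list that holds one entry, the list of rows, each a list of 6 numbers: the shift along the world's x, y, z as a fraction of full scale, then the turn, a rotation vector about the world's x, y, z as a fraction of full scale. In form: [[[x, y, z, wx, wy, wz], ...]]. A call has 1 to 20 rows; each row shifts and turns the commanded pose from where the row before left it; what a row does not reach is not made up. Full scale, the value 1, is 20 mm for a shift and 0.12 rad for a turn. A row lasts 1/12 s, in which the tool goes at most 41.7 mm and 7.16 degrees, less where a joint would pass 70% of its speed; a pose out of reach is approached as far as the arm can. A call with a number of a shift or a turn outside -1 to 1 is refused whole. A call with a gripper value outside its range is refused whole. OPENING is the opening, from 0 (shut) to 1 (fully open), set as the call begins (- or left out, the last holds). The fingers move at their own pace and stop on an object; FORCE is the grip in N (left out, the last holds). Time passes only in rows, so rows that do not move let the fingers close. It gives the time, the measured TCP pose, the force, the opening and the grip force at its end, in the units of the state.
- bot.get_obs(): the state, without advancing time (a new reading comes with each control period).
- bot.camera(name): name is "scene" or "top" or "wrist"; returns the picture (400x640x3 uint8, red, green, blue); there is no depth.
- bot.camera_model(name): a dict with "vertical_fov" (degrees; the focal length in pixels is half the picture's height over the tangent of half this angle, whatever the lens; pixels are square), "cx", "cy" (the principal point, pixels), "k1" (the pictures are not rectified: a ray, as slopes to the right and down, at radius r is drawn at 1 + k1 r^2 times it, then the intrinsics apply), "R" (3x3) and "t" (3): a world point X has camera coordinates R X + t. Camera axes: x right, y down, z forward; pixel columns grow to the right and rows downward; lengths in m; the calibration is good to about 2 mm. A picture is of the moment at which its call begins: read the wrist's pose just before it. camera_model takes no time and is no camera call; for the wrist camera it gives the pose at the moment of the call.
- bot.job_done(): hands the job in; it is judged then, once.
The state is a dict: "time": time; "q": joint angles; "qd": joint speeds; "joint_efforts": joint torques, N m; "ee_pos": TCP position; "tcp_rot": TCP orientation; "wrist_force": force on the tool from outside, world axes, zero at the start; "torque": the same for the moment, N m; "opening": finger opening in m; "grasp_force": force on a finger pad.
Only numpy, scipy, OpenCV 4.12 (cv2) and the standard library are available. Lean on these libraries where they do the work, as an engineer would, in place of code of your own. Each camera call takes 0.05 s, during which the arm holds its last target. There are 200 camera calls.

## Working session

There is one attempt and no reset: what is moved stays moved. The work goes in short steps, Python scripts to look and compute and a shell command to move; the robot and the scene stay as the last step left them, time stands still between calls to the robot, and variables do not carry over. Pictures are saved under pics/ and viewed, at most 14 in all, crops included, and the job is handed in when it is done.

```bash
mkdir -p pics; python3 - <<'E'
from workcell import bot
import cv2,numpy as np
for n in("scene","top"):
    im=bot.camera(n); cv2.imwrite(f"pics/{n}0.png",im[:,:,::-1])
    m=bot.camera_model(n); print(n,m)
o=bot.get_obs(); print({k:np.round(v,3) for k,v in o.items()})
E
```

```text
scene {'vertical_fov': 57.35950130184358, 'cx': 317.25411603008797, 'cy': 203.4912896333789, 'k1': 0.02778167135651487, 'R': array([[ 0.63728653,  0.77056731, -0.0095864 ],
       [ 0.48879077, -0.413802  , -0.76801789],
       [-0.59577635,  0.48476172, -0.64035663]]), 't': array([-0.37148918, -0.22121589,  1.2667407 ])}
top {'vertical_fov': 50.72405457578827, 'cx': 320.5502556323952, 'cy': 195.28687897179918, 'k1': -0.1078264931010465, 'R': array([[-1.22831553e-05, -9.99996653e-01,  2.58715333e-03],
       [-9.84075023e-01, -4.47788365e-04, -1.77753057e-01],
       [ 1.77753620e-01, -2.54813635e-03, -9.84071724e-01]]), 't': array([0.01408178, 0.57237997, 0.93944488])}
{'time': np.float64(0.1), 'q': array([-73.337,   5.006,  10.04 ,  95.1  ,   0.   ,  89.999]), 'qd': array([-0.077, -0.017,  0.15 ,  0.014, -0.097,  0.005]), 'joint_efforts': array([-2.0000e-03, -5.2156e+01,  4.6565e+01,  1.6000e-02, -0.0000e+00,
       -0.0000e+00]), 'ee_pos': array([ 0.158, -0.527,  0.25 ]), 'tcp_rot': array([-179.934,   -0.   ,   16.664]), 'wrist_force': array([-0.237, -0.215, -0.   ]), 'torque': array([ 0.029,  0.022, -0.03 ]), 'grasp_force': np.float64(0.0), 'opening': np.float64(0.085)}
```

View pics/scene0.png

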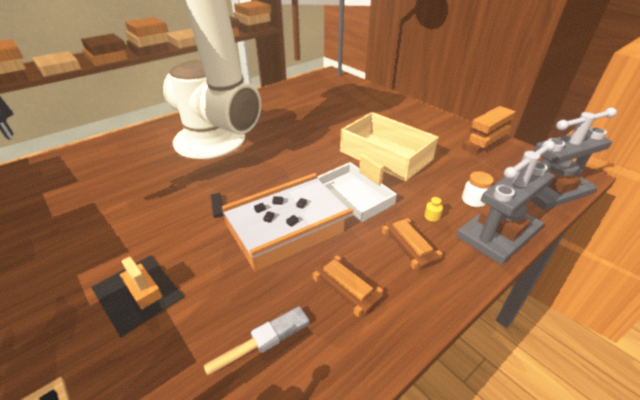

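View pics/top0.png

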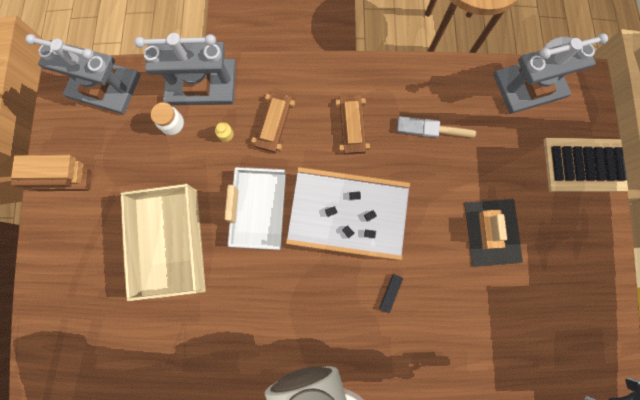

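The top view shows five chips on the plate at (354,196), (331,211), (369,215), (347,231) and (369,234). The pan is at (257,208) with its handle on the left, the bin at (163,243), and the scraper on its mat at (493,230). In the top view, image up is +x and left is +y.

```bash
cat > h.py <<'E'
from workcell import bot
import cv2,numpy as np
from scipy.spatial.transform import Rotation as Ro
def ray(m,p):
    f=200/np.tan(np.radians(m["vertical_fov"]/2)); K=np.array([[f,0,m["cx"]],[0,f,m["cy"]],[0,0,1]])
    u=cv2.undistortPoints(np.array(p,float).reshape(-1,1,2),K,np.array([m["k1"],0,0,0,0]))[:,0]
    d=np.c_[u,np.ones(len(u))]@m["R"]; return -m["R"].T@m["t"],d
def onz(m,p,z):
    c,d=ray(m,p); return (c+d*((z-c[2])/d[:,2])[:,None])
def tri(ms,ps):
    A=np.zeros((3,3));b=np.zeros(3)
    for m,p in zip(ms,ps):
        c,d=ray(m,[p]); d=d[0]/np.linalg.norm(d[0]); P=np.eye(3)-np.outer(d,d); A+=P;b+=P@c
    return np.linalg.solve(A,b)
def proj(m,X):
    f=200/np.tan(np.radians(m["vertical_fov"]/2)); K=np.array([[f,0,m["cx"]],[0,f,m["cy"]],[0,0,1]])
    return cv2.projectPoints(np.array(X,float).reshape(-1,1,3),cv2.Rodrigues(m["R"])[0],m["t"],K,np.array([m["k1"],0,0,0,0]))[0][:,0]
def snap(n,name=None):
    m=bot.camera_model(n); im=np.ascontiguousarray(bot.camera(n)[:,:,::-1])
    if name: cv2.imwrite(f"pics/{name}.png",im)
    return m,im
def rect(mask):
    cs=cv2.findContours(mask.astype(np.uint8),0,2)[0]; return sorted(cs,key=cv2.contourArea)[::-1]
def obs():
    o=bot.get_obs(); print({k:np.round(o[k],4).tolist() for k in("time","ee_pos","tcp_rot","wrist_force","opening","grasp_force")}); return o
E
python3 - <<'E'
from h import *
m=bot.camera_model("top")
print("plate",onz(m,[(299,170),(409,184),(401,258),(288,242)],.062).round(3).tolist())
print("chips",onz(m,[(354,196),(331,211),(369,215),(347,231),(369,234)],.06).round(3).tolist())
print("pan",onz(m,[(236,169),(285,170),(280,248),(229,246)],.035).round(3).tolist())
print("panh",onz(m,[(234,186),(230,220)],.095).round(3).tolist())
print("bin",onz(m,[(122,193),(190,186),(204,292),(127,300)],.08).round(3).tolist())
print("mat",onz(m,[(465,203),(515,199),(522,262),(470,266)],.004).round(3).tolist())
print("scr",onz(m,[(502,228)],.076).round(3).tolist())
w=bot.camera_model("wrist");o=obs();print(w, -w["R"].T@w["t"])
E
```

```text
plate [[0.631, 0.065, 0.062], [0.597, -0.193, 0.062], [0.425, -0.169, 0.062], [0.462, 0.088, 0.062]]
chips [[0.569, -0.064, 0.06], [0.534, -0.01, 0.06], [0.525, -0.098, 0.06], [0.488, -0.046, 0.06], [0.481, -0.097, 0.06]]
pan [[0.64, 0.219, 0.035], [0.637, 0.1, 0.035], [0.45, 0.109, 0.035], [0.454, 0.229, 0.035]]
panh [[0.586, 0.21, 0.095], [0.508, 0.216, 0.095]]
bin [[0.572, 0.478, 0.08], [0.589, 0.316, 0.08], [0.349, 0.273, 0.08], [0.328, 0.449, 0.08]]
mat [[0.562, -0.345, 0.004], [0.572, -0.476, 0.004], [0.414, -0.483, 0.004], [0.406, -0.349, 0.004]]
scr [[0.491, -0.405, 0.076]]
{'time': 0.1, 'ee_pos': [0.1577, -0.5267, 0.2497], 'tcp_rot': [-179.934, -0.0001, 16.6641], 'wrist_force': [-0.2366, -0.2147, -0.0003], 'opening': 0.0853, 'grasp_force': 0.0}
{'vertical_fov': 66.7156670746612, 'cx': 323.16392006898565, 'cy': 204.9689734025275, 'k1': -0.05851792330444167, 'R': array([[ 0.28597268, -0.95823692, -0.00127734],
       [-0.91965725, -0.27483306,  0.28053044],
       [-0.26916568, -0.07904933, -0.95984428]]), 't': array([-0.5494578 , -0.03646532,  0.37873655])} [ 0.2255372  -0.50659375  0.3730559 ]
```

```bash
python3 -m crank '[[[0.56,1,0.03,0,0,-0.1],[0.56,1,0.03,0,0,-0.1],[0.56,1,0.03,0,0,-0.1],[0.56,1,0.03,0,0,-0.1],[0.56,1,0.03,0,0,-0.1],[0.56,1,0.03,0,0,-0.1],[0.56,1,0.03,0,0,-0.1],[0.56,1,0.03,0,0,-0.1],[0.56,1,0.03,0,0,-0.1],[0.56,1,0.03,0,0,-0.1],[0.56,1,0.03,0,0,-0.1],[0.56,1,0.03,0,0,-0.1],[0.56,1,0.03,0,0,-0.1],[0.56,1,0.03,0,0,-0.1],[0.56,1,0.03,0,0,-0.1],[0.56,1,0.03,0,0,-0.1]]]' 1 && python3 -m crank '[[[0.56,1,0.03,0,0,-0.1],[0.56,1,0.03,0,0,-0.1],[0.56,1,0.03,0,0,-0.1],[0.56,1,0.03,0,0,-0.1],[0.56,1,0.03,0,0,-0.1],[0.56,1,0.03,0,0,-0.1],[0.56,1,0.03,0,0,-0.1],[0.56,1,0.03,0,0,-0.1],[0.56,1,0.03,0,0,-0.1],[0.56,1,0.03,0,0,-0.1],[0.56,1,0.03,0,0,-0.1],[0.56,1,0.03,0,0,-0.1],[0.56,1,0.03,0,0,-0.1],[0.56,1,0.03,0,0,-0.1],[0.56,1,0.03,0,0,-0.1],[0.56,0.5,0,0,0,0],[0,0,0,0,0,0],[0,0,0,0,0,0],[0,0,0,0,0,0]]]'
python3 - <<'E'
from h import *
import pickle
obs(); m,im=snap("wrist","w1"); pickle.dump(m,open("w1.pkl","wb"))
E
```

```text
time: 1.43
ee_pos: [0.3372, -0.2058, 0.2597]
tcp_rot: [-180.0, 0.0, 5.6]
wrist_force: [0.5, -0.2, 0.6]
opening: 0.0855
grasp_force: 0.0
time: 3.02
ee_pos: [0.5156, 0.0259, 0.2687]
tcp_rot: [-176.8, 0.1, 1.3]
wrist_force: [-0.8, 0.7, 0.2]
opening: 0.0852
grasp_force: 0.0
{'time': 3.0167, 'ee_pos': [0.5156, 0.0259, 0.2687], 'tcp_rot': [-176.7504, 0.0694, 1.2627], 'wrist_force': [-0.7682, 0.6695, 0.214], 'opening': 0.0852, 'grasp_force': 0.0}
```

View pics/w1.png

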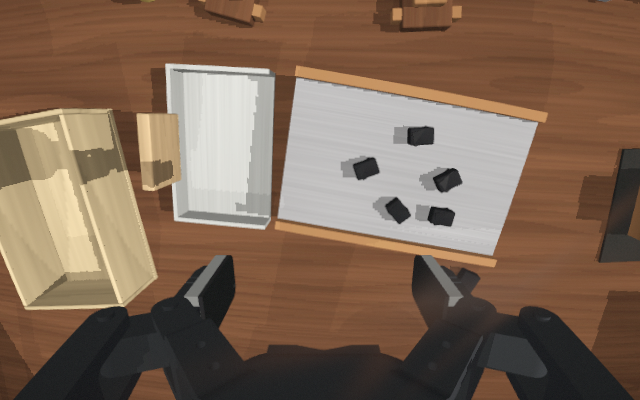

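The wrist view shows the pan rim from (167,65) to (273,228) and the handle at (137–180,113–190). The plate sheet runs from about (296,78) and (278,218) on its open end to (538,122) and (493,255). The five chips are at (420,136), (366,168), (447,180), (398,210) and (441,216).

```bash
cat >> h.py <<'E'
def regions(im,kind,amin=300):
    h,s,v=[a.astype(int) for a in cv2.split(cv2.cvtColor(im,cv2.COLOR_BGR2HSV))]
    k={"grey":(s<45)&(v>110),"yel":(s>50)&(s<150)&(v>120)&(h>12)&(h<30),"rail":(s>110)&(v>165)&(h>8)&(h<20),"black":(v<45)}[kind]
    k=cv2.morphologyEx(k.astype(np.uint8),cv2.MORPH_OPEN,np.ones((3,3),np.uint8))
    return [c for c in rect(k) if cv2.contourArea(c)>amin]
def show(im,kind,amin=300):
    for c in regions(im,kind,amin):
        print(kind,int(cv2.contourArea(c)),cv2.approxPolyDP(c,0.02*cv2.arcLength(c,True),True)[:,0].tolist())
E
python3 - <<'E'
from h import *
im=cv2.imread("pics/w1.png")
for k in("grey","yel","rail"): show(im,k)
for p in [(160,120),(170,150),(150,180),(420,90),(200,140)]: print(p,cv2.cvtColor(im,cv2.COLOR_BGR2HSV)[p[1],p[0]])
show(im[:235,270:560],"black",100)
E
```

```text
grey 32667 [[296, 78], [278, 218], [492, 254], [537, 122]]
grey 15457 [[165, 64], [174, 219], [264, 229], [274, 77]]
grey 489 [[423, 255], [450, 295], [448, 305], [453, 305], [461, 295], [435, 260]]
grey 485 [[223, 255], [214, 257], [185, 295], [193, 305], [198, 305], [197, 294]]
yel 24495 [[1, 119], [31, 177], [0, 189], [24, 308], [125, 306], [157, 273], [111, 108]]
yel 2914 [[137, 113], [142, 189], [156, 190], [180, 179], [177, 114]]
yel 2624 [[295, 68], [547, 116]]
yel 2024 [[274, 222], [496, 262]]
rail 2384 [[295, 70], [546, 117]]
rail 1599 [[275, 222], [495, 264]]
(160, 120) [ 18  94 187]
(170, 150) [ 17  93 189]
(150, 180) [ 17  95 186]
(420, 90) [ 15 129 200]
(200, 140) [ 24   6 220]
black 122 [[124, 199], [117, 204], [117, 208], [124, 217], [127, 217], [127, 214], [124, 215], [121, 210], [130, 210], [127, 199]]
```

```bash
cat >> h.py <<'E'
def fit2(model,world):
    "planar rigid fit: world = Rz(yaw) model + t"
    a=np.array(model,float)[:,:2];b=np.array(world)[:,:2];am,bm=a.mean(0),b.mean(0);A=a-am;B=b-bm
    y=np.arctan2((A[:,0]*B[:,1]-A[:,1]*B[:,0]).sum(),(A*B).sum());c,s=np.cos(y),np.sin(y);R=np.array([[c,-s],[s,c]])
    t=bm-R@am; return np.degrees(y),t,np.linalg.norm(B-A@R.T,axis=1).max()
E
python3 - <<'E'
from h import *
import pickle
m=pickle.load(open("w1.pkl","rb"));print("cam",(-m["R"].T@m["t"]).round(3))
P=onz(m,[(296,78),(278,218),(492,254),(537,122)],.05);print(P.round(4).tolist())
pl=fit2([(.08,.145),(-.08,.145),(-.08,-.12),(.08,-.12)],P);print("plate",pl)
Q=onz(m,[(165,64),(174,219),(264,230),(274,68)],.035);print(Q.round(4).tolist())
pa=fit2([(.095,.06),(-.095,.06),(-.095,-.06),(.095,-.06)],Q);print("pan",pa)
H=onz(m,[(137,113),(142,189)],.095);print("handle back top edge",H.round(4).tolist())
t=np.radians(pa[0]);print("pan handle pred",pa[1]+np.array([-np.sin(t),np.cos(t)])*.053)
t=np.radians(pl[0]);R=np.array([[np.cos(t),-np.sin(t)],[np.sin(t),np.cos(t)]])
print("pan in plate",R.T@(pa[1]-pl[1]),"home",pl[1]+R@[0,.181],"homehandle",pl[1]+R@[0,.234])
C=onz(m,[(420,136),(366,168),(447,180),(398,210),(441,216)],.06)
print("chips plate",((C[:,:2]-pl[1])@R).round(3).tolist())
for n in("pan","plate"):pass
E
```

```text
cam [0.587 0.02  0.392]
[[0.6252, 0.0695, 0.05], [0.4675, 0.0916, 0.05], [0.4315, -0.1693, 0.05], [0.5881, -0.1919, 0.05]]
plate (np.float64(-7.997207479181348), array([ 0.52634384, -0.06239624]), np.float64(0.0013119296678615608))
[[0.6421, 0.2225, 0.035], [0.4551, 0.2322, 0.035], [0.4453, 0.1132, 0.035], [0.6372, 0.0962, 0.035]]
pan (np.float64(-3.8609450347519827), array([0.54491859, 0.16601779]), np.float64(0.0038996840054666146))
handle back top edge [[0.5876, 0.2231, 0.095], [0.5096, 0.2288, 0.095]]
pan handle pred [0.54848735 0.21889751]
pan in plate [-0.01338396  0.22877688] home [0.55152544 0.11684351] homehandle [0.55889905 0.16932807]
chips plate [[0.042, 0.004], [-0.001, 0.054], [0.001, -0.036], [-0.042, 0.009], [-0.04, -0.041]]
```

```bash
python3 -m crank '[[[0.14,0.8,-0.29,-0.04,0,-0.06],[0.14,0.8,-0.29,-0.04,0,-0.06],[0.14,0.8,-0.29,-0.04,0,-0.06],[0.14,0.8,-0.29,-0.04,0,-0.06],[0.14,0.8,-0.29,-0.04,0,-0.06],[0.14,0.8,-0.29,-0.04,0,-0.06],[0.14,0.8,-0.29,-0.04,0,-0.06],[0.14,0.8,-0.29,-0.04,0,-0.06],[0.14,0.8,-0.29,-0.04,0,-0.06],[0.14,0.8,-0.29,-0.04,0,-0.06],[0.14,0.8,-0.29,-0.04,0,-0.06],[0.14,0.8,-0.29,-0.04,0,-0.06],[0,0,0,0,0,0],[0,0,0,0,0,0],[0,0,0,0,0,0]]]' 1
python3 - <<'E'
from h import *
import pickle
obs(); m,im=snap("wrist","w2"); pickle.dump(m,open("w2.pkl","wb"))
for k in("grey","yel"): show(im,k)
m1=pickle.load(open("w1.pkl","rb")); print(proj(m,[[.5876,.2231,.095],[.5096,.2288,.095]]).round(1))
E
```

```text
time: 4.32
ee_pos: [0.5591, 0.0936, 0.1995]
tcp_rot: [-174.7, 0.3, 7.1]
wrist_force: [-0.1, 0.5, 0.3]
opening: 0.0856
grasp_force: 0.0
{'time': 4.3167, 'ee_pos': [0.5591, 0.0936, 0.1995], 'tcp_rot': [-174.7341, 0.2749, 7.0867], 'wrist_force': [-0.0953, 0.4757, 0.2581], 'opening': 0.0856, 'grasp_force': 0.0}
grey 37114 [[376, 126], [327, 281], [416, 306], [421, 254], [448, 305], [444, 265], [576, 331], [639, 207]]
grey 20666 [[214, 86], [217, 219], [185, 297], [216, 254], [307, 287], [340, 108]]
yel 26887 [[128, 126], [0, 131], [29, 155], [0, 166], [20, 343], [168, 297], [143, 158], [141, 201], [137, 158], [89, 170], [82, 130]]
yel 3748 [[220, 147], [176, 154], [175, 242], [188, 244], [215, 222]]
yel 3265 [[380, 114], [639, 205]]
yel 2074 [[539, 0], [531, 52], [568, 55], [578, 0]]
yel 902 [[324, 290], [333, 299], [424, 323], [421, 315], [378, 300]]
yel 411 [[283, 0], [318, 17], [327, 1]]
[[177.7 152.1]
 [173.3 241. ]]
```

View pics/w2.png

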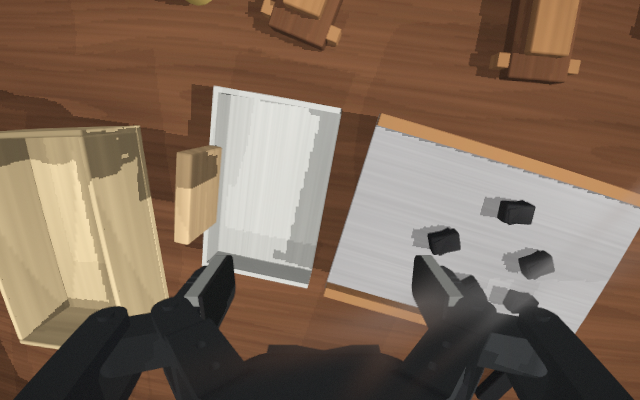

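The predicted handle edge, (178,152) and (173,241), matches what is seen at (176,154) and (175,242), so its 95 mm height is confirmed. The arm fell short of the commanded pose, so I'll check the joints.

```bash
python3 - <<'E'
from h import *
print(np.round(bot.get_obs()["q"],2), np.round(bot.get_obs()["joint_efforts"],2))
E
python3 -m crank '[[[0,0,0,0,0,0]]]'; python3 -m crank '[[[0,0.5,0,0,0,0],[0,0,0,0,0,0],[0,0,0,0,0,0]]]'; python3 - <<'E'
from h import *
print(np.round(bot.get_obs()["q"],2))
E
```

```text
[  7.02   6.72   6.22  89.76   5.27 179.94] [ 2.200e-01 -5.377e+01  4.666e+01  3.000e-02  3.000e-01 -0.000e+00]
time: 4.45
ee_pos: [0.5592, 0.0934, 0.1998]
tcp_rot: [-174.7, 0.2, 7.1]
wrist_force: [-0.5, 0.4, 1.1]
opening: 0.0851
grasp_force: 0.0
time: 4.7
ee_pos: [0.5598, 0.0991, 0.1994]
tcp_rot: [-174.5, 0.3, 7.5]
wrist_force: [-0.4, 0.9, -0.4]
opening: 0.0853
grasp_force: 0.0
[  7.48   6.94   6.43  89.76   5.48 179.94]
```

Joint 6 was at its limit, so I'll use the half-turned grasp (yaw about 176°), which works over the whole workspace.

```bash
python3 -m crank '[[[0,0.25,0,0,0,1],[0,0.25,0,0,0,1],[0,0.25,0,0,0,1],[0,0.25,0,0,0,1],[0,0.25,0,0,0,1],[0,0.25,0,0,0,1],[0,0.25,0,0,0,1],[0,0.25,0,0,0,1],[0,0.25,0,0,0,1],[0,0.25,0,0,0,1],[0,0.25,0,0,0,1],[0,0.25,0,0,0,1],[0,0.25,0,0,0,1],[0,0.25,0,0,0,1],[0,0.25,0,0,0,1],[0,0.25,0,0,0,1],[0,0.25,0,0,0,1],[0,0.25,0,0,0,1],[0,0.25,0,0,0,1],[0,0.25,0,0,0,1]]]' >/dev/null; python3 -m crank '[[[0,0.25,0,0,0,1],[0,0.25,0,0,0,1],[0,0.25,0,0,0,1],[0,0.25,0,0,0,1],[0,0,0,0,0,0],[0,0,0,0,0,0],[0,0,0,0,0,0]]]'
python3 - <<'E'
from h import *
o=bot.get_obs();print(o["q"].round(1)); R=Ro.from_euler("xyz",o["tcp_rot"],degrees=True)
T=Ro.from_euler("xyz",[180,0,176.14],degrees=True)
print("turn fs",((T*R.inv()).as_rotvec()/.12).round(2),"shift fs",((np.array([.5486,.219,.19])-o["ee_pos"])/.02).round(2))
E
```

```text
time: 6.95
ee_pos: [0.5598, 0.2187, 0.1993]
tcp_rot: [-174.5, 0.3, 172.3]
wrist_force: [-0.0, 0.0, 0.6]
opening: 0.0853
grasp_force: 0.0
[23.5 13.9 14.3 93.1 -4.8 31.3]
turn fs [ 0.8  -0.04  0.56] shift fs [-0.56  0.01 -0.47]
```

```bash
python3 -m crank '[[[-0.28,0,-0.2,0.4,-0.02,0.28],[-0.28,0,-0.2,0.4,-0.02,0.28],[0,0,-0.2,0,0,0],[0,0,-0.5,0,0,0],[0,0,-0.75,0,0,0],[0,0,-0.75,0,0,0],[0,0,-0.75,0,0,0],[0,0,-0.75,0,0,0],[0,0,-0.75,0,0,0],[0,0,-0.75,0,0,0],[0,0,-0.5,0,0,0],[0,0,-0.25,0,0,0],[0,0,0,0,0,0],[0,0,0,0,0,0]]]'; python3 -m crank '[[[0,0,0,0,0,0],[0,0,0,0,0,0],[0,0,0,0,0,0],[0,0,0,0,0,0],[0,0,0,0,0,0],[0,0,0,0,0,0],[0,0,0,0,0,0],[0,0,0,0,0,0]]]' 0 60
```

```text
time: 8.12
ee_pos: [0.5487, 0.219, 0.0724]
tcp_rot: [180.0, 0.0, 176.3]
wrist_force: [0.5, -0.3, -0.1]
opening: 0.0857
grasp_force: 0.0
time: 8.78
ee_pos: [0.5487, 0.219, 0.0726]
tcp_rot: [180.0, 0.0, 176.4]
wrist_force: [-0.0, -0.1, 3.8]
opening: 0.0135
grasp_force: 59.3
```

```bash
python3 -m crank '[[[0.04,-0.2,0,0,0,-0.06],[0.04,-0.2,0,0,0,-0.06],[0.04,-0.2,0,0,0,-0.06],[0.04,-0.2,0,0,0,-0.06],[0.04,-0.2,0,0,0,-0.06],[0.04,-0.2,0,0,0,-0.06],[0.04,-0.2,0,0,0,-0.06],[0.04,-0.2,0,0,0,-0.06],[0.05,-0.2,0,0,0,-0.06],[0.05,-0.2,0,0,0,-0.06],[0.05,-0.2,0,0,0,-0.02],[0.05,-0.2,0,0,0,0],[0,0,0,0,0,0],[0,0,0,0,0,0],[0,0,0,0,0,0]]]'
python3 - <<'E'
from h import *
o=bot.get_obs();print(o["q"].round(1)); m,im=snap("top","t2");m2,im2=snap("wrist","w3")
show(im[100:300,200:420],"grey",200);show(im2,"grey",200);print(m2)
E
```

```text
time: 10.03
ee_pos: [0.5593, 0.17, 0.0727]
tcp_rot: [-180.0, 0.1, 172.0]
wrist_force: [0.4, -0.3, 4.8]
opening: 0.0132
grasp_force: 59.6
[16.9  9.9 -4.2 75.9 -0.  24.9]
grey 21654 [[0, 11], [0, 199], [91, 199], [87, 138], [201, 153], [207, 88], [57, 71], [32, 1]]
grey 263 [[199, 17], [199, 30], [219, 33], [219, 20]]
grey 37492 [[337, 66], [102, 72], [139, 83], [174, 312], [265, 290], [286, 253], [302, 286]]
grey 37128 [[133, 102], [0, 107], [0, 230], [28, 252], [0, 275], [0, 360], [80, 367], [168, 317]]
grey 748 [[594, 383], [600, 399], [639, 399], [639, 392], [623, 379], [608, 378]]
grey 320 [[343, 244], [345, 284], [355, 277], [350, 245]]
{'vertical_fov': 66.7156670746612, 'cx': 323.16392006898565, 'cy': 204.9689734025275, 'k1': -0.05851792330444167, 'R': array([[ 1.39362162e-01,  9.90241472e-01, -1.23364138e-04],
       [ 9.50110240e-01, -1.33679163e-01,  2.81816275e-01],
       [ 2.79049672e-01, -3.93917349e-02, -9.59468380e-01]]), 't': array([-0.24600744, -0.49491824,  0.05889971])}
```

View pics/w3.png

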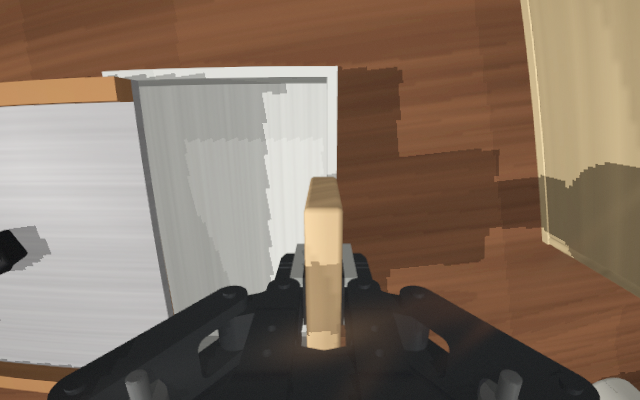

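The pan is now under the overhang. Its far wall runs (102,72)–(337,66), its back edge is near column 337, and the plate's open edge runs (133,102)–(168,317). I'll check squareness in numbers.

```bash
python3 - <<'E'
from h import *
m=bot.camera_model("wrist")
im=cv2.imread("pics/w3.png");g=cv2.cvtColor(im,cv2.COLOR_BGR2HSV)
def edge(pts_iter):  # strongest saturation edge subpixel along rows/cols
    return pts_iter
# far wall outer edge: for columns 150..320 first grey row ; back outer edge: rows 75..160 last grey col
mask=((g[:,:,1]<45)&(g[:,:,2]>110))
top=[(c,np.argmax(mask[40:100,c])+40-.5) for c in range(150,325,5)]
back=[(np.where(mask[r,300:360])[0].max()+300+.5,r) for r in range(75,160,5)]
ope=[]
for r in range(120,270,5):
    row=g[r,120:200,2].astype(float); d=np.abs(np.diff(row)); ope.append((120+d.argmax()+.5,r))
def ang(P): vx,vy=cv2.fitLine(P[:,:2].astype(np.float32),cv2.DIST_HUBER,0,.01,.01)[:2].ravel(); return np.degrees(np.arctan2(vy,vx))
T=onz(m,top,.035);B=onz(m,back,.035);O=onz(m,ope,.05)
print("far wall",ang(T),"back",ang(B),"open edge",ang(O))
t=np.radians(-8.0);R=np.array([[np.cos(t),-np.sin(t)],[np.sin(t),np.cos(t)]]);p0=np.array([.52634,-.0624])
for n,X in(("far",T),("back",B),("open",O)): L=(X[:,:2]-p0)@R; print(n,np.median(L,0).round(4),L[0].round(4),L[-1].round(4))
E
```

```text
far wall 82.08069 back -8.339156 open edge -8.372346
far [-0.0959  0.1909] [-0.0958  0.1475] [-0.0958  0.2329]
back [-0.0722  0.2415] [-0.0914  0.2416] [-0.0518  0.2415]
open [-0.0353  0.1452] [-0.0708  0.1453] [0.0053 0.145 ]
```

The pan is at home within 1 mm and about 0.4°. I'll release it and go look at the scraper.

```bash
python3 -m crank '[[[0,0,0,0,0,0],[0,0,0,0,0,0],[0,0,0,0,0,0],[0,0,0,0,0,0],[0,0,0.5,0,0,0],[0,0,1,0,0,0],[0,0,1,0,0,0],[0,0,1,0,0,0],[0,0,1,0,0,0],[0,0,1,0,0,0],[0,0,1,0,0,0],[0,0,1,0,0,0],[-0.05,-0.7,0.7,0,0,0],[-0.1,-1,0,0,0,0],[-0.1,-1,0,0,0,0],[-0.1,-1,0,0,0,0],[-0.1,-1,0,0,0,0],[-0.1,-1,0,0,0,0],[-0.1,-1,0,0,0,0],[-0.1,-1,0,0,0,0]]]' 1 >/dev/null; python3 -m crank '[[[-0.1,-1,0,0,0,0],[-0.1,-1,0,0,0,0],[-0.1,-1,0,0,0,0],[-0.1,-1,0,0,0,0],[-0.1,-1,0,0,0,0],[-0.1,-1,0,0,0,0],[-0.1,-1,0,0,0,0],[-0.1,-1,0,0,0,0],[-0.1,-1,0,0,0,0],[-0.1,-1,0,0,0,0],[-0.1,-1,0,0,0,0],[-0.1,-1,0,0,0,0],[-0.1,-1,0,0,0,0],[-0.1,-1,0,0,0,0],[-0.1,-1,0,0,0,0],[-0.1,-1,0,0,0,0],[-0.1,-1,0,0,0,0],[-0.1,-1,0,0,0,0],[0,0,0,0,0,0],[0,0,0,0,0,0]]]'
python3 - <<'E'
from h import *
import pickle
obs();m,im=snap("wrist","w4");pickle.dump(m,open("w4.pkl","wb"));show(im,"yel");show(im,"rail");show(im,"black")
E
```

```text
time: 13.47
ee_pos: [0.5076, -0.3437, 0.2365]
tcp_rot: [180.0, 0.0, 172.0]
wrist_force: [0.2, -0.1, 0.8]
opening: 0.0852
grasp_force: 0.0
{'time': 13.4667, 'ee_pos': [0.5076, -0.3437, 0.2365], 'tcp_rot': [179.9651, 0.0048, 172.0157], 'wrist_force': [0.2066, -0.1458, 0.7592], 'opening': 0.0852, 'grasp_force': 0.0}
yel 6101 [[163, 262], [1, 275], [16, 358], [0, 376], [22, 367], [0, 393], [47, 359], [21, 301], [166, 298]]
yel 3412 [[282, 132], [240, 141], [260, 219], [297, 212]]
yel 2771 [[485, 78], [466, 83], [449, 225], [461, 243]]
yel 1720 [[489, 80], [489, 87], [639, 94], [637, 83], [574, 77]]
yel 1460 [[467, 241], [471, 252], [639, 250], [639, 242]]
yel 737 [[320, 337], [321, 349], [351, 344], [390, 347], [387, 335]]
rail 2324 [[483, 94], [465, 98], [449, 229], [461, 243]]
rail 1620 [[489, 84], [639, 94], [636, 83], [496, 75]]
rail 1390 [[240, 141], [244, 156], [271, 151], [283, 200], [277, 215], [296, 212], [279, 133]]
rail 750 [[467, 248], [561, 251], [566, 243], [468, 242]]
rail 368 [[639, 242], [595, 243], [588, 251], [639, 250]]
black 9904 [[157, 286], [24, 301], [53, 361], [15, 399], [126, 399], [139, 373], [98, 370]]
black 4557 [[513, 322], [548, 371], [508, 373], [520, 399], [631, 399], [559, 319], [565, 365]]
black 1364 [[231, 256], [201, 293], [206, 319], [216, 326], [233, 296]]
black 365 [[241, 379], [237, 376], [222, 384], [215, 384], [198, 396], [202, 399], [216, 398]]
black 346 [[639, 159], [633, 159], [618, 168], [621, 180], [631, 182], [638, 176]]
```

View pics/w4.png

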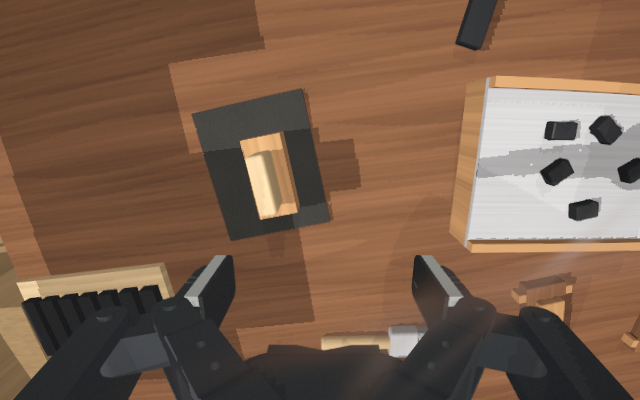

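Wrist view of the mat: black corners at (193,114), (303,89), (330,218) and (232,240). The scraper is on it at about (240–298,132–219), with a bright grip slab. I'll zoom in on it.

```bash
python3 - <<'E'
import cv2
im=cv2.imread("pics/w4.png");cv2.imwrite("pics/w4c.png",cv2.resize(im[120:235,215:320],None,fx=5,fy=5,interpolation=cv2.INTER_NEAREST))
E
```

```text
(no output)
```

View pics/w4c.png

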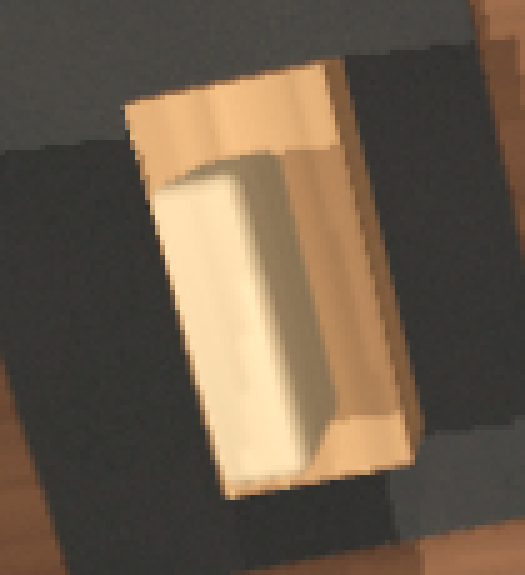

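```bash
python3 - <<'E'
from h import *
import pickle
m=pickle.load(open("w4.pkl","rb"))
G=onz(m,[(245.4,159),(262.6,155),(275.6,213.6),(260,219.4)],.080)
B=onz(m,[(240.4,141),(280,133),(297.4,212.4)],.034)
M=onz(m,[(193,114),(303,89),(330,218),(232,240)],.004)
# guess model: image up=-x, left=-y
print("grip",fit2([(-.03,-.009),(-.03,.009),(.03,.009),(.03,-.009)],G))
print("block",fit2([(-.045,-.022),(-.045,.022),(.045,.022)],B))
print("mat",fit2([(-.08,-.065),(-.08,.065),(.08,.065),(.08,-.065)],M))
t=bot.camera_model("top");print("pred in top",proj(t,[G[0],G[3]]).round(1))
E
```

```text
grip (np.float64(2.230335965730377), array([ 0.49240631, -0.40108191]), np.float64(0.0025132374211200457))
block (np.float64(2.486247856098183), array([ 0.49231176, -0.4006988 ]), np.float64(0.0008168959011284739))
mat (np.float64(3.9837561967952824), array([ 0.48574648, -0.41088337]), np.float64(0.0039958225984840804))
pred in top [[505.9 239.8]
 [503.3 213.9]]
```

```bash
python3 -m crank '[[[-0.19,-0.71,-0.2,0,0,0.38],[-0.19,-0.71,-0.2,0,0,0.38],[-0.19,-0.71,-0.2,0,0,0.38],[-0.19,-0.71,-0.2,0,0,0.37],[0,0,-0.3,0,0,0],[0,0,-0.8,0,0,0],[0,0,-0.8,0,0,0],[0,0,-0.8,0,0,0],[0,0,-0.8,0,0,0],[0,0,-0.8,0,0,0],[0,0,-0.8,0,0,0],[0,0,-0.8,0,0,0],[0,0,-0.8,0,0,0],[0,0,-0.8,0,0,0],[0,0,-0.4,0,0,0],[0,0,-0.1,0,0,0],[0,0,0,0,0,0],[0,0,0,0,0,0]]]'; python3 -m crank '[[[0,0,0,0,0,0],[0,0,0,0,0,0],[0,0,0,0,0,0],[0,0,0,0,0,0],[0,0,0,0,0,0],[0,0,0,0,0,0],[0,0,0,0,0,0],[0,0,0,0,0,0]]]' 0 80
```

```text
time: 15.02
ee_pos: [0.4933, -0.3997, 0.0614]
tcp_rot: [-180.0, 0.1, -177.5]
wrist_force: [-0.6, -0.8, 0.2]
opening: 0.0854
grasp_force: 0.0
time: 15.68
ee_pos: [0.4927, -0.4, 0.0603]
tcp_rot: [180.0, 0.0, -177.5]
wrist_force: [-0.2, -0.5, 0.3]
opening: 0.0174
grasp_force: 78.7
```

```bash
python3 -m crank '[[[0,0,0.5,0,0,0],[0,0,1,0,0,0],[0,0,1,0,0,0],[0,0.5,1,0,0,-0.25],[0,0.9,0,0,0,-0.25],[0,0.9,0,0,0,-0.25],[0,0.9,0,0,0,-0.25],[0,0.9,0,0,0,-0.25],[0,0.9,0,0,0,-0.25],[0,0.9,0,0,0,0],[0,0.9,0,0,0,0],[0,0.9,0,0,0,0],[0,0.9,0,0,0,0],[0,0.9,0,0,0,0],[0,0.9,0,0,0,0],[0,0.9,0,0,0,0],[0,0.9,0,0,0,0],[-0.1,0.3,0,0,0,0],[0,0,0,0,0,0],[0,0,0,0,0,0]]]'
python3 - <<'E'
from h import *
o=obs();R=Ro.from_euler("xyz",o["tcp_rot"],degrees=True);T=Ro.from_euler("xyz",[180,0,172],degrees=True)
print("turn",((T*R.inv()).as_rotvec()/.12).round(2),"shift",((np.array([.4888,-.150,.107])-o["ee_pos"])/.02).round(2))
snap("top","t3")
E
```

```text
time: 17.35
ee_pos: [0.4908, -0.1501, 0.1307]
tcp_rot: [180.0, 0.0, 172.2]
wrist_force: [0.4, -0.7, -2.1]
opening: 0.0169
grasp_force: 81.0
{'time': 17.35, 'ee_pos': [0.4908, -0.1501, 0.1307], 'tcp_rot': [179.9934, 0.0462, 172.2113], 'wrist_force': [0.4482, -0.6784, -2.0615], 'opening': 0.0169, 'grasp_force': 81.0126}
turn [-0.    0.01 -0.03] shift [-0.1   0.   -1.19]
```

View pics/t3.png

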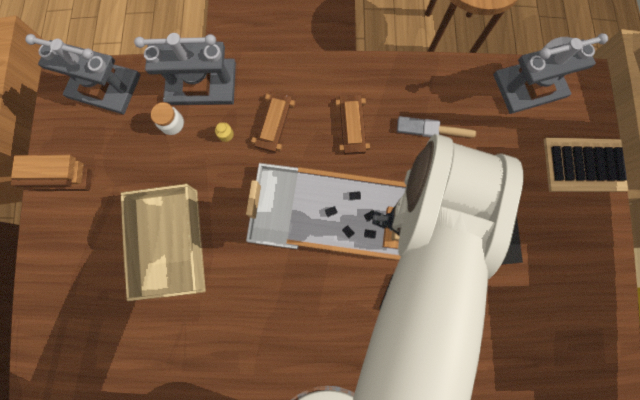

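The pan is square under the plate's end and the five chips are unmoved. The scraper is poised behind them, so I'll lower it and push the first lane.

```bash
python3 -m crank '[[[-0.1,0,-0.5,0,0,-0.03],[0,0,-0.5,0,0,0],[0,0,-0.18,0,0,0],[0,0,0,0,0,0],[0.03,0.2,0,0,0,0],[0.06,0.45,0,0,0,0],[0.06,0.45,0,0,0,0],[0.07,0.45,0,0,0,0],[0.06,0.45,0,0,0,0],[0.06,0.45,0,0,0,0],[0.07,0.45,0,0,0,0],[0.06,0.45,0,0,0,0],[0.06,0.45,0,0,0,0],[0.07,0.45,0,0,0,0],[0.06,0.45,0,0,0,0],[0.06,0.45,0,0,0,0],[0.07,0.45,0,0,0,0],[0.06,0.45,0,0,0,0],[0.06,0.45,0,0,0,0]]]'; python3 -m crank '[[[0.06,0.45,0,0,0,0],[0.07,0.45,0,0,0,0],[0.06,0.45,0,0,0,0],[0.06,0.45,0,0,0,0],[0.07,0.45,0,0,0,0],[0.06,0.45,0,0,0,0],[0.06,0.45,0,0,0,0],[0.07,0.45,0,0,0,0],[0.06,0.45,0,0,0,0],[0.06,0.45,0,0,0,0],[0.03,0.2,0,0,0,0],[0,0,0,0,0,0],[0,0,0,0,0,0],[0,0,0,0,0,0]]]'
python3 - <<'E'
from h import *
o=obs();t=np.radians(-8);R=np.array([[np.cos(t),-np.sin(t)],[np.sin(t),np.cos(t)]])
print("plate xy",(o["ee_pos"][:2]-[.52634,-.0624])@R)
m,im=snap("wrist","w5")
E
```

```text
time: 18.98
ee_pos: [0.5071, -0.019, 0.1067]
tcp_rot: [180.0, 0.0, 172.0]
wrist_force: [-0.2, -0.7, -2.0]
opening: 0.0172
grasp_force: 81.4
time: 20.15
ee_pos: [0.5201, 0.0739, 0.1066]
tcp_rot: [180.0, 0.0, 172.0]
wrist_force: [-0.4, 0.6, -1.4]
opening: 0.0172
grasp_force: 81.4
{'time': 20.15, 'ee_pos': [0.5201, 0.0739, 0.1066], 'tcp_rot': [179.9831, 0.012, 171.9613], 'wrist_force': [-0.4233, 0.6213, -1.4331], 'opening': 0.0172, 'grasp_force': 81.4001}
plate xy [-0.02513643  0.1340937 ]
```

View pics/w5.png

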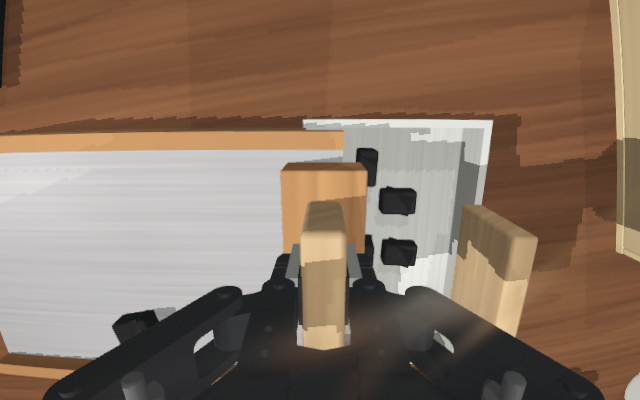

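Four chips are in the pan: (369,165), (397,200), (398,252) and one partly hidden at (368,243). The fifth is still on the plate at (137,326), so I'll do the second lane.

```bash
python3 -m crank '[[[0,0,0.6,0,0,0],[0,0,0.8,0,0,0],[0.15,-0.87,0,0,0,0],[0.15,-0.87,0,0,0,0],[0.15,-0.87,0,0,0,0],[0.15,-0.87,0,0,0,0],[0.16,-0.87,0,0,0,0],[0.16,-0.87,0,0,0,0],[0.16,-0.87,0,0,0,0],[0.15,-0.87,0,0,0,0],[0.15,-0.87,0,0,0,0],[0.15,-0.87,0,0,0,0],[0.16,-0.83,0,0,0,0],[0,0,-0.4,0,0,0],[0,0,-0.5,0,0,0],[0,0,-0.48,0,0,0],[0,0,0,0,0,0]]]'; python3 -m crank '[[[0.03,0.2,0,0,0,0],[0.06,0.46,0,0,0,0],[0.07,0.46,0,0,0,0],[0.06,0.46,0,0,0,0],[0.07,0.46,0,0,0,0],[0.06,0.46,0,0,0,0],[0.07,0.46,0,0,0,0],[0.06,0.46,0,0,0,0],[0.07,0.46,0,0,0,0],[0.06,0.46,0,0,0,0],[0.07,0.46,0,0,0,0],[0.06,0.46,0,0,0,0],[0.07,0.46,0,0,0,0],[0.06,0.46,0,0,0,0],[0.07,0.46,0,0,0,0],[0.06,0.46,0,0,0,0],[0.07,0.46,0,0,0,0],[0.06,0.46,0,0,0,0],[0.07,0.46,0,0,0,0],[0.06,0.46,0,0,0,0]]]'; python3 -m crank '[[[0.02,0.15,0,0,0,0],[0,0,0,0,0,0],[0,0,0,0,0,0],[0,0,0.6,0,0,0],[0,0,0.8,0,0,0],[0,-0.8,0.5,0,0,0],[-0.1,-1,0,0,0,0],[-0.1,-1,0,0,0,0],[-0.1,-1,0,0,0,0],[-0.1,-1,0,0,0,0],[-0.1,-1,0,0,0,0],[-0.1,-1,0,0,0,0],[-0.1,-1,0,0,0,0],[0,0,0,0,0,0],[0,0,0,0,0,0]]]'
python3 - <<'E'
from h import *
obs();m,im=snap("wrist","w6");snap("top","t4")
E
```

```text
time: 21.62
ee_pos: [0.5535, -0.1158, 0.1059]
tcp_rot: [180.0, -0.0, 172.0]
wrist_force: [0.1, -0.3, -1.8]
opening: 0.017
grasp_force: 81.4
time: 23.28
ee_pos: [0.5793, 0.0633, 0.107]
tcp_rot: [180.0, 0.0, 172.0]
wrist_force: [0.2, 1.5, -2.2]
opening: 0.0168
grasp_force: 81.4
time: 24.53
ee_pos: [0.5655, -0.0919, 0.146]
tcp_rot: [180.0, 0.1, 171.8]
wrist_force: [-1.3, 0.9, -1.6]
opening: 0.017
grasp_force: 81.3
{'time': 24.5333, 'ee_pos': [0.5655, -0.0919, 0.146], 'tcp_rot': [179.9724, 0.0631, 171.8282], 'wrist_force': [-1.2669, 0.9253, -1.6294], 'opening': 0.017, 'grasp_force': 81.2952}
```

View pics/w6.png

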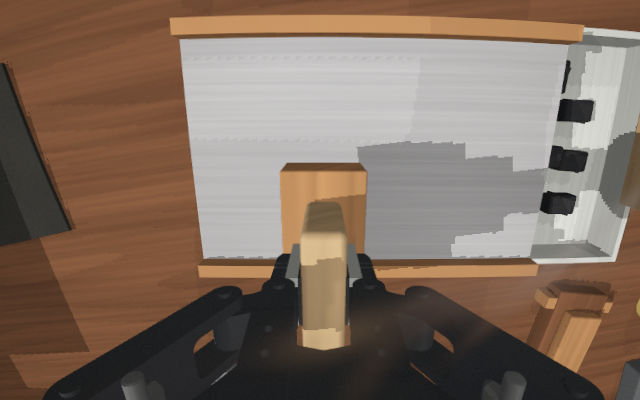

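The plate is clear. Four chips show in the pan at (567,78), (575,111), (570,158) and (558,203), with the fifth probably hidden under the overhang. I'll return the scraper to its mat, then check the pan.

```bash
python3 -m crank '[[[-0.23,-0.93,0,0,0,0.09],[-0.23,-0.93,0,0,0,0.09],[-0.23,-0.93,0,0,0,0.09],[-0.23,-0.93,0,0,0,0.09],[-0.23,-0.93,0,0,0,0.09],[-0.23,-0.93,0,0,0,0.09],[-0.23,-0.93,0,0,0,0.09],[-0.23,-0.93,0,0,0,0.09],[-0.23,-0.93,0,0,0,0.09],[-0.23,-0.93,0,0,0,0.09],[-0.23,-0.93,0,0,0,0.09],[-0.23,-0.93,0,0,0,0.09],[-0.23,-0.93,0,0,0,0.09],[-0.23,-0.93,0,0,0,0.09],[-0.23,-0.93,0,0,0,0.1],[-0.23,-0.93,0,0,0,0.1],[-0.23,-0.93,0,0,0,0.1],[0,0,0,0,0,0],[0,0,0,0,0,0]]]'; python3 -m crank '[[[0,0,-0.5,0,0,0],[0,0,-0.8,0,0,0],[0,0,-0.8,0,0,0],[0,0,-0.8,0,0,0],[0,0,-0.7,0,0,0],[0,0,-0.3,0,0,0],[0,0,-0.2,0,0,0],[0,0,0,0,0,0],[0,0,0,0,0,0],[0,0,0,0,0,0]]]'
```

```text
time: 26.22
ee_pos: [0.4875, -0.4069, 0.145]
tcp_rot: [180.0, 0.0, -177.3]
wrist_force: [-0.2, 1.1, -1.4]
opening: 0.0174
grasp_force: 81.4
time: 27.05
ee_pos: [0.4878, -0.407, 0.0641]
tcp_rot: [-180.0, 0.1, -177.3]
wrist_force: [0.1, -0.2, -1.9]
opening: 0.0168
grasp_force: 81.5
```

```bash
python3 -m crank '[[[0,0,-0.1,0,0,0],[0,0,-0.08,0,0,0],[0,0,-0.03,0,0,0],[0,0,0,0,0,0],[0,0,0,0,0,0]]]'; python3 -m crank '[[[0,0,0,0,0,0],[0,0,0,0,0,0],[0,0,0,0,0,0],[0,0,0,0,0,0],[0,0,0.3,0,0,0],[0,0,0.8,0,0,0],[0,0,1,0,0,0],[0,0,1,0,0,0],[0,0,1,0,0,0],[0,0,1,0,0,0],[0,0,1,0,0,0],[0,0,1,0,0,0],[0,0,0,0,0,0]]]' 1
python3 - <<'E'
from h import *
obs();m,im=snap("wrist","w7")
E
```

```text
time: 27.47
ee_pos: [0.4876, -0.4071, 0.0596]
tcp_rot: [-180.0, 0.1, -177.3]
wrist_force: [-0.4, -0.8, 3.9]
opening: 0.0169
grasp_force: 82.0
time: 28.55
ee_pos: [0.4882, -0.4076, 0.2059]
tcp_rot: [-179.8, 0.3, -177.3]
wrist_force: [0.6, -0.6, 1.4]
opening: 0.0854
grasp_force: 0.0
{'time': 28.55, 'ee_pos': [0.4882, -0.4076, 0.2059], 'tcp_rot': [-179.7895, 0.2754, -177.3063], 'wrist_force': [0.5503, -0.6288, 1.3579], 'opening': 0.0854, 'grasp_force': 0.0}
```

```bash
python3 -m crank '[[[0.12,0.96,0.05,0,0,-0.05],[0.12,0.96,0.05,0,0,-0.05],[0.12,0.96,0.05,0,0,-0.05],[0.12,0.96,0.05,0,0,-0.05],[0.12,0.96,0.05,0,0,-0.05],[0.12,0.96,0.05,0,0,-0.05],[0.12,0.96,0.05,0,0,-0.05],[0.12,0.96,0.05,0,0,-0.05],[0.12,0.96,0.05,0,0,-0.05],[0.12,0.96,0.05,0,0,-0.05],[0.12,0.96,0.05,0,0,-0.05],[0.12,0.96,0.05,0,0,-0.05],[0.12,0.96,0.05,0,0,-0.05],[0.12,0.96,0.05,0,0,-0.05],[0.12,0.96,0.05,0,0,-0.05],[0.12,0.96,0.05,0,0,-0.05],[0.12,0.96,0.05,0,0,-0.05],[0.12,0.96,0.05,0,0,-0.05],[0.12,0.96,0.05,0,0,-0.05],[0.12,0.96,0.05,0,0,-0.05]]]' >/dev/null; python3 -m crank '[[[0.12,0.96,0,0,0,-0.05],[0.12,0.96,0,0,0,-0.05],[0.12,0.96,0,0,0,-0.05],[0.12,0.96,0,0,0,-0.05],[0.12,0.96,0,0,0,-0.05],[0.12,0.96,0,0,0,-0.05],[0.12,0.96,0,0,0,-0.05],[0.12,0.96,0,0,0,-0.05],[0.12,0.96,0,0,0,-0.05],[0.12,0.96,0,0,0,-0.05],[0,0,0,0,0,0],[0,0,0,0,0,0],[0,0,0,0,0,0]]]'
python3 - <<'E'
from h import *
import pickle
obs();m,im=snap("wrist","w8");pickle.dump(m,open("w8.pkl","wb"))
mt,it=snap("top","t5"); a=cv2.imread("pics/w7.png")[60:340,120:420]
cv2.imwrite("pics/comb.png",np.vstack([np.hstack([im[0:330],np.zeros((330,100,3),np.uint8)]),np.hstack([a[:260],cv2.resize(it[150:270,220:420],(440,260))])]) ) if 0 else None
c=np.zeros((600,640,3),np.uint8);c[:330]=im[:330];c[330:590,:300]=a[:260];c[330:590,300:640]=cv2.resize(it[150:260,230:374],(340,260));cv2.imwrite("pics/comb.png",c)
show(im,"grey",500);show(im,"yel",500)
E
```

```text
time: 31.35
ee_pos: [0.5591, 0.1687, 0.2202]
tcp_rot: [-180.0, -0.0, 172.4]
wrist_force: [-0.1, -1.1, -0.3]
opening: 0.0857
grasp_force: 0.0
{'time': 31.35, 'ee_pos': [0.5591, 0.1687, 0.2202], 'tcp_rot': [-179.9864, -0.0371, 172.4008], 'wrist_force': [-0.1428, -1.0747, -0.3256], 'opening': 0.0857, 'grasp_force': 0.0}
grey 50849 [[332, 91], [0, 113], [15, 257], [208, 263], [193, 305], [226, 254], [330, 269]]
grey 625 [[495, 304], [497, 312], [518, 315], [520, 308], [526, 305], [541, 306], [531, 296], [521, 292], [507, 294]]
yel 36453 [[427, 0], [459, 194], [496, 213], [639, 174], [581, 172], [606, 162], [588, 141], [639, 130], [639, 0]]
yel 2454 [[225, 96], [0, 101], [0, 112], [225, 107]]
yel 1514 [[6, 262], [31, 272], [195, 270]]
yel 1456 [[320, 149], [317, 243], [332, 244], [330, 149]]
yel 1018 [[406, 292], [394, 302], [395, 320], [403, 333], [418, 341], [427, 327], [410, 292]]
yel 968 [[310, 312], [305, 346], [332, 348], [337, 315]]
```

View pics/comb.png

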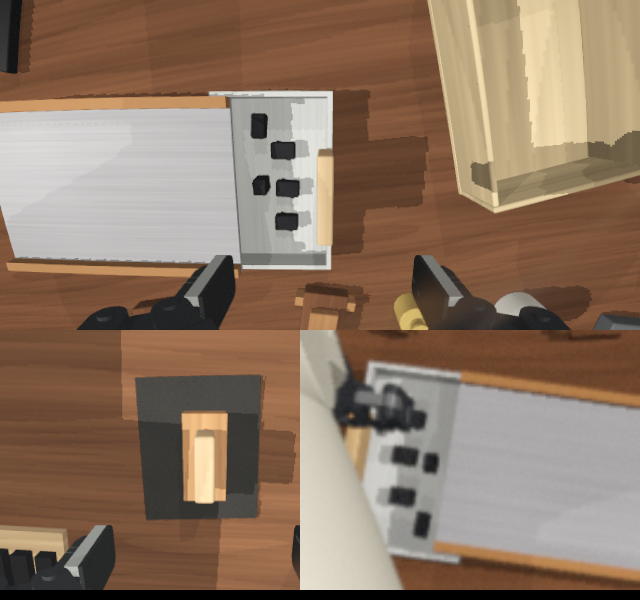

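All five chips are in the pan, at (259,125), (283,150), (261,185), (287,188) and (286,221). The scraper stands upright and well inside its mat. Next I'll measure the handle and the bin precisely.

```bash
python3 - <<'E'
from h import *
import pickle
m=pickle.load(open("w8.pkl","rb"))
H=onz(m,[(319.5,149),(317,243.5),(332,244.5),(331,149)],.095);print("handle",H.round(4).tolist(),H.mean(0))
print("rim back",onz(m,[(332,91),(330,269)],.035).round(4).tolist())
im=cv2.imread("pics/t5.png")
for k in("yel",): show(im[170:310,100:225],k,500)
show(cv2.imread("pics/t2.png")[170:310,100:225],"yel",500)
m1=pickle.load(open("w1.pkl","rb"));print("bin w1",onz(m1,[(111,108),(157,273)],.08).round(3).tolist())
print("bin w8 (rim near corner)",onz(m,[(459,194),(496,213)],.08).round(3).tolist(),onz(m,[(459,194),(496,213)],0).round(3).tolist())
E
```

```text
handle [[0.5127, 0.1717, 0.095], [0.5945, 0.1582, 0.095], [0.5972, 0.1712, 0.095], [0.5139, 0.1809, 0.095]] [0.55457072 0.17047992 0.095     ]
rim back [[0.4653, 0.1896, 0.035], [0.6531, 0.1636, 0.035]]
yel 2415 [[29, 36], [21, 39], [26, 130], [58, 128], [44, 42]]
yel 5670 [[64, 17], [45, 19], [37, 43], [22, 48], [27, 131], [88, 124], [81, 52], [66, 24], [52, 22]]
bin w1 [[0.593, 0.263, 0.08], [0.401, 0.237, 0.08]]
bin w8 (rim near corner) [[0.57, 0.291, 0.08], [0.593, 0.326, 0.08]] [[0.595, 0.325, 0.0], [0.625, 0.371, 0.0]]
```

```bash
python3 -m crank '[[[0,0.06,-0.4,0,0,-0.05],[0,0,-0.8,0,0,0],[0,0,-0.8,0,0,0],[0,0,-0.8,0,0,0],[0,0,-0.8,0,0,0],[0,0,-0.8,0,0,0],[0,0,-0.8,0,0,0],[0,0,-0.8,0,0,0],[0,0,-0.8,0,0,0],[0,0,-0.4,0,0,0],[0,0,-0.18,0,0,0],[0,0,0,0,0,0],[0,0,0,0,0,0]]]'; python3 -m crank '[[[0,0,0,0,0,0],[0,0,0,0,0,0],[0,0,0,0,0,0],[0,0,0,0,0,0],[0,0,0,0,0,0],[0,0,0,0,0,0],[0,0,0,0,0,0],[0,0,0,0,0,0]]]' 0 110; python3 -m crank '[[[0.01,0.08,0,0,0,0],[0.02,0.16,0.02,0,0,0],[0.03,0.24,0.03,0,0,0],[0.04,0.28,0,0,0,0],[0.04,0.28,0,0,0,0],[0.04,0.28,0,0,0,0],[0.04,0.28,0,0,0,0],[0.04,0.28,0,0,0,0],[0.03,0.24,0,0,0,0],[0.02,0.16,0.1,0,0,0],[0.01,0.08,0.2,0,0,0],[0,0,0.4,0,0,0],[0,0,0.6,0,0,0],[0,0,0.8,0,0,0],[0,0,0.9,0,0,0],[0,0,0.9,0,0,0],[0,0,0.8,0,0,0],[0,0,0.6,0,0,0],[0,0,0.3,0,0,0],[0,0,0,0,0,0]]]'
python3 - <<'E'
from h import *
print(bot.get_obs()["q"].round(1)); m,im=snap("top","t6")
E
```

```text
time: 32.53
ee_pos: [0.5596, 0.1702, 0.0739]
tcp_rot: [180.0, 0.1, 172.0]
wrist_force: [0.2, 0.3, -0.2]
opening: 0.0852
grasp_force: 0.0
time: 33.2
ee_pos: [0.5595, 0.1703, 0.0736]
tcp_rot: [180.0, 0.0, 172.0]
wrist_force: [-0.3, -1.9, 3.2]
opening: 0.0125
grasp_force: 108.0
time: 34.87
ee_pos: [0.5664, 0.2175, 0.1884]
tcp_rot: [179.9, 0.2, 172.0]
wrist_force: [0.7, -0.9, -1.9]
opening: 0.0127
grasp_force: 107.2
[21.  11.8 10.9 88.9  0.  29. ]
```

```bash
python3 -m crank '[[[-0.07,0.16,0,0,0,0.03],[-0.13,0.32,0,0,0,0.05],[-0.2,0.48,0,0,0,0.07],[-0.26,0.64,0,0,0,0.1],[-0.32,0.8,0,0,0,0.12],[-0.32,0.8,0,0,0,0.12],[-0.32,0.8,0,0,0,0.12],[-0.32,0.8,0,0,0,0.12],[-0.32,0.8,0,0,0,0.12],[-0.32,0.8,0,0,0,0.12],[-0.32,0.8,0,0,0,0.12],[-0.32,0.8,0,0,0,0.12],[-0.33,0.8,0,0,0,0.12],[-0.33,0.8,0,0,0,0.12],[-0.33,0.8,0,0,0,0.13],[-0.33,0.8,0,0,0,0.13],[-0.33,0.8,0,0,0,0.13],[-0.33,0.8,0,0,0,0.13]]]'; python3 -m crank '[[[-0.29,0.72,0,0,0,0.11],[-0.22,0.56,0,0,0,0.09],[-0.16,0.4,0,0,0,0.06],[-0.1,0.24,0,0,0,0.04],[0,0,0,0,0,0],[0,0,0,0,0,0]]]'
python3 - <<'E'
from h import *
o=obs();print(o["q"].round(1)); m,im=snap("scene","s2")
cv2.imwrite("pics/s2c.png",cv2.resize(im[80:250,290:470],None,fx=3,fy=3))
E
```

```text
time: 36.42
ee_pos: [0.4604, 0.4753, 0.186]
tcp_rot: [180.0, -0.0, -174.3]
wrist_force: [0.1, 0.7, -3.7]
opening: 0.0127
grasp_force: 107.3
time: 36.92
ee_pos: [0.4465, 0.5117, 0.1862]
tcp_rot: [180.0, 0.0, -172.4]
wrist_force: [0.6, -1.1, -2.7]
opening: 0.0127
grasp_force: 107.3
{'time': 36.9167, 'ee_pos': [0.4465, 0.5117, 0.1862], 'tcp_rot': [179.9921, 0.0158, -172.3657], 'wrist_force': [0.6153, -1.1204, -2.6576], 'opening': 0.0127, 'grasp_force': 107.3445}
[48.9 22.6 24.  91.4 -0.  41.3]
```

View pics/s2c.png

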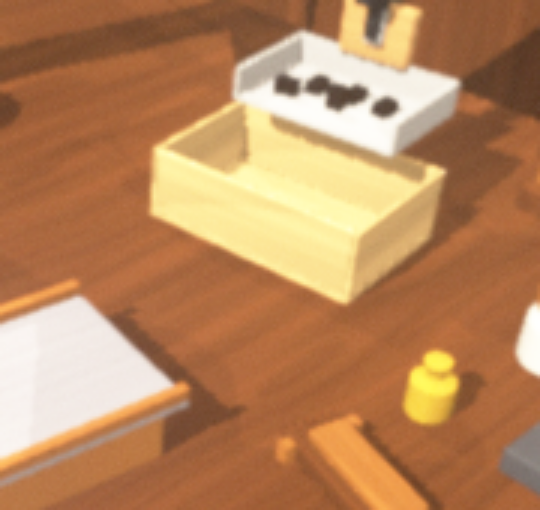

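All five chips are in the pan, with its lip over the middle of the box. I'll work out the tip about the lip.

```bash
python3 - <<'E'
import numpy as np
th=np.arange(0,21)*.06
y=.113*np.cos(th)-.072*np.sin(th);z=.113*np.sin(th)+.072*np.cos(th)-.035*np.clip((th-.2)/1,0,1)
for a,b in zip(np.diff(y)/.02,np.diff(z)/.02): print([round(-.133*a,2),round(.991*a,2),round(b,2),.5,.07,0],end=",")
E
```

```text
[np.float64(0.03), np.float64(-0.22), np.float64(0.33), 0.5, 0.07, 0],[np.float64(0.03), np.float64(-0.24), np.float64(0.32), 0.5, 0.07, 0],[np.float64(0.04), np.float64(-0.26), np.float64(0.3), 0.5, 0.07, 0],[np.float64(0.04), np.float64(-0.28), np.float64(0.22), 0.5, 0.07, 0],[np.float64(0.04), np.float64(-0.3), np.float64(0.16), 0.5, 0.07, 0],[np.float64(0.04), np.float64(-0.31), np.float64(0.15), 0.5, 0.07, 0],[np.float64(0.04), np.float64(-0.33), np.float64(0.13), 0.5, 0.07, 0],[np.float64(0.05), np.float64(-0.34), np.float64(0.11), 0.5, 0.07, 0],[np.float64(0.05), np.float64(-0.35), np.float64(0.09), 0.5, 0.07, 0],[np.float64(0.05), np.float64(-0.36), np.float64(0.06), 0.5, 0.07, 0],[np.float64(0.05), np.float64(-0.37), np.float64(0.04), 0.5, 0.07, 0],[np.float64(0.05), np.float64(-0.38), np.float64(0.02), 0.5, 0.07, 0],[np.float64(0.05), np.float64(-0.39), np.float64(-0.0), 0.5, 0.07, 0],[np.float64(0.05), np.float64(-0.39), np.float64(-0.03), 0.5, 0.07, 0],[np.float64(0.05), np.float64(-0.39), np.float64(-0.05), 0.5, 0.07, 0],[np.float64(0.05), np.float64(-0.4), np.float64(-0.08), 0.5, 0.07, 0],[np.float64(0.05), np.float64(-0.4), np.float64(-0.1), 0.5, 0.07, 0],[np.float64(0.05), np.float64(-0.4), np.float64(-0.12), 0.5, 0.07, 0],[np.float64(0.05), np.float64(-0.4), np.float64(-0.15), 0.5, 0.07, 0],[np.float64(0.05), np.float64(-0.39), np.float64(-0.17), 0.5, 0.07, 0],
```

```bash
python3 -m crank '[[[0.03,-0.22,0.33,0.5,0.07,0],[0.03,-0.24,0.32,0.5,0.07,0],[0.04,-0.26,0.3,0.5,0.07,0],[0.04,-0.28,0.22,0.5,0.07,0],[0.04,-0.3,0.16,0.5,0.07,0],[0.04,-0.31,0.15,0.5,0.07,0],[0.04,-0.33,0.13,0.5,0.07,0],[0.05,-0.34,0.11,0.5,0.07,0],[0.05,-0.35,0.09,0.5,0.07,0],[0.05,-0.36,0.06,0.5,0.07,0]]]'; python3 -m crank '[[[0.05,-0.37,0.04,0.5,0.07,0],[0.05,-0.38,0.02,0.5,0.07,0],[0.05,-0.39,0,0.5,0.07,0],[0.05,-0.39,-0.03,0.5,0.07,0],[0.05,-0.39,-0.05,0.5,0.07,0],[0.05,-0.4,-0.08,0.5,0.07,0],[0.05,-0.4,-0.1,0.5,0.07,0],[0.05,-0.4,-0.12,0.5,0.07,0],[0.05,-0.4,-0.15,0.5,0.07,0],[0.05,-0.39,-0.17,0.5,0.07,0],[0,0,0,0,0,0],[0,0,0,0,0,0],[0,0,0,0,0,0],[0,0,0,0,0,0],[0,0,0,0,0,0],[0,0,0,0,0,0]]]'
python3 - <<'E'
from h import *
o=obs();print(o["q"].round(1)); m,im=snap("scene","s3");_,t=snap("top","t7")
c=np.hstack([cv2.resize(im[60:240,300:460],(440,495)),cv2.resize(t[150:320,100:224],(361,495))])[:,:800];cv2.imwrite("pics/s3c.png",c)
E
```

```text
time: 37.8
ee_pos: [0.455, 0.4507, 0.2244]
tcp_rot: [145.1, -0.1, -172.4]
wrist_force: [0.2, -0.0, -3.0]
opening: 0.0125
grasp_force: 107.8
time: 39.13
ee_pos: [0.4646, 0.3744, 0.2116]
tcp_rot: [110.6, -0.2, -172.1]
wrist_force: [-1.1, 0.4, -2.0]
opening: 0.0127
grasp_force: 108.3
{'time': 39.1333, 'ee_pos': [0.4646, 0.3744, 0.2116], 'tcp_rot': [110.5726, -0.2225, -172.1222], 'wrist_force': [-1.0832, 0.3771, -2.0028], 'opening': 0.0127, 'grasp_force': 108.3313}
[ 14.4  -3.8 -22.9  54.4  68.5  17.9]
```

View pics/s3c.png

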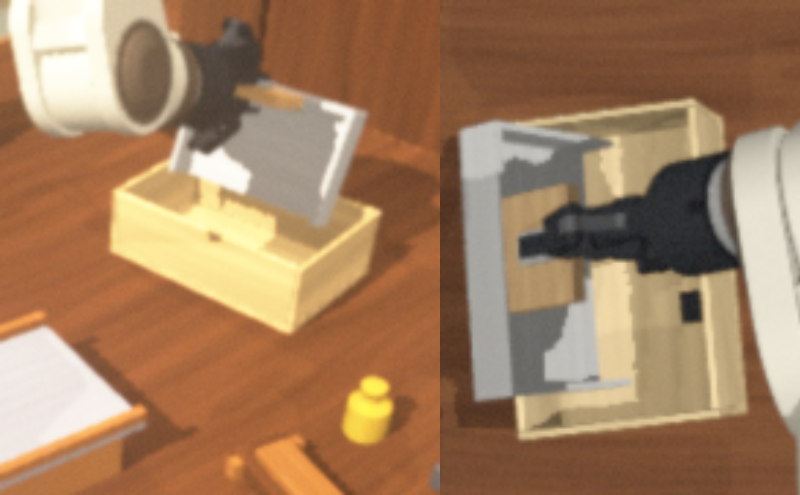

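The pan's floor is bare. One chip shows in the box at (690,305) of the composite, with the rest hidden by the pan and hand. I'll tip back and inspect.

```bash
python3 -m crank '[[[-0.05,0.39,0.17,-0.5,-0.07,0],[-0.05,0.4,0.15,-0.5,-0.07,0],[-0.05,0.4,0.12,-0.5,-0.07,0],[-0.05,0.4,0.1,-0.5,-0.07,0],[-0.05,0.4,0.08,-0.5,-0.07,0],[-0.05,0.39,0.05,-0.5,-0.07,0],[-0.05,0.39,0.03,-0.5,-0.07,0],[-0.05,0.39,0,-0.5,-0.07,0],[-0.05,0.38,-0.02,-0.5,-0.07,0],[-0.05,0.37,-0.04,-0.5,-0.07,0],[-0.05,0.36,-0.06,-0.5,-0.07,0],[-0.05,0.35,-0.09,-0.5,-0.07,0],[-0.05,0.34,-0.11,-0.5,-0.07,0],[-0.04,0.33,-0.13,-0.5,-0.07,0],[-0.04,0.31,-0.15,-0.5,-0.07,0],[-0.04,0.3,-0.16,-0.5,-0.07,0],[-0.04,0.28,-0.22,-0.5,-0.07,0],[-0.04,0.26,-0.3,-0.5,-0.07,0],[-0.03,0.24,-0.32,-0.5,-0.07,0],[-0.03,0.22,-0.33,-0.5,-0.07,0]]]';  python3 -m crank '[[[0,0,0,0,0,0],[0,0,0,0,0,0]]]'
python3 - <<'E'
from h import *
o=obs();m,im=snap("wrist","w9");_,t=snap("top","t8");ms,s=snap("scene","s4")
c=np.zeros((600,800,3),np.uint8);c[:400,:640]=im;c[400:,:250]=cv2.resize(s[80:208,300:460],(250,200));c[400:,250:600]=cv2.resize(t[150:310,90:370],(350,200));cv2.imwrite("pics/c9.png",c)
E
```

```text
time: 40.9
ee_pos: [0.4461, 0.5127, 0.1864]
tcp_rot: [-179.9, 0.0, -172.3]
wrist_force: [-0.6, -0.3, -2.0]
opening: 0.0123
grasp_force: 108.1
time: 41.07
ee_pos: [0.4458, 0.5129, 0.1851]
tcp_rot: [179.9, -0.1, -172.3]
wrist_force: [0.1, -0.3, -2.0]
opening: 0.0124
grasp_force: 108.2
{'time': 41.0667, 'ee_pos': [0.4458, 0.5129, 0.1851], 'tcp_rot': [179.9407, -0.0843, -172.2684], 'wrist_force': [0.0675, -0.3227, -2.021], 'opening': 0.0124, 'grasp_force': 108.2245}
```

View pics/c9.png

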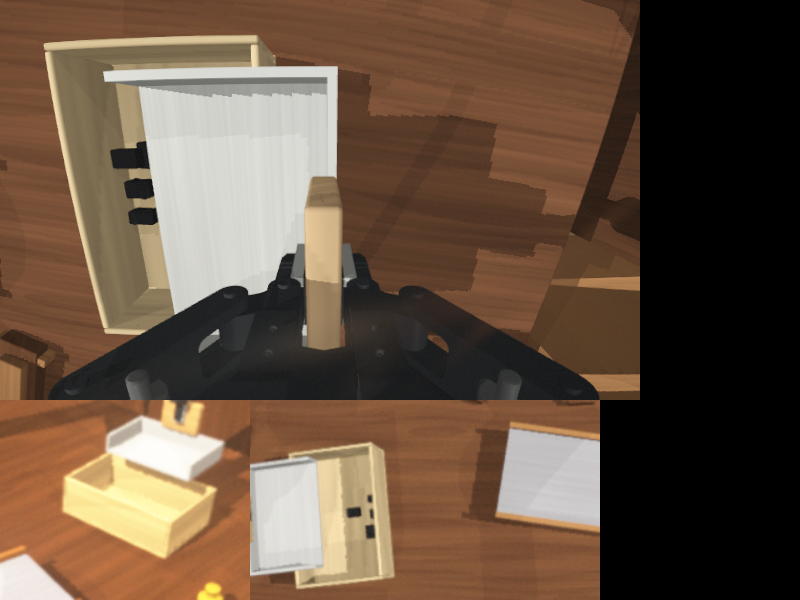

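The pan is empty and chips are in the box; four are visible in the top view at (353,512), (370,498), (371,514) and (370,531), the fifth perhaps under the pan. I'll bring the pan back and recheck.

```bash
python3 -m crank '[[[0.18,-0.43,0,0,0,-0.07],[0.35,-0.86,0,0,0,-0.13],[0.35,-0.86,0,0,0,-0.13],[0.35,-0.86,0,0,0,-0.13],[0.35,-0.86,0,0,0,-0.13],[0.35,-0.86,0,0,0,-0.13],[0.36,-0.87,0,0,0,-0.14],[0.36,-0.87,0,0,0,-0.14],[0.36,-0.87,0,0,0,-0.14],[0.36,-0.86,0,0,0,-0.14],[0.36,-0.86,0,0,0,-0.13],[0.36,-0.86,0,0,0,-0.13],[0.35,-0.86,0,0,0,-0.13],[0.35,-0.86,0,0,0,-0.13],[0.35,-0.86,0,0,0,-0.13],[0.35,-0.86,0,0,0,-0.13],[0.35,-0.86,0,0,0,-0.13],[0.18,-0.44,0,0,0,-0.07],[0,0,0,0,0,0],[0,0,0,0,0,0]]]'
python3 - <<'E'
from h import *
o=obs();R=Ro.from_euler("xyz",o["tcp_rot"],degrees=True);T=Ro.from_euler("xyz",[180,0,172],degrees=True)
print("turn",((T*R.inv()).as_rotvec()/.12).round(2),"shift",((np.array([.5665,.2198,.0742])-o["ee_pos"])/.02).round(2))
m,im=snap("wrist","w10");_,t=snap("top","t9")
show(t[170:310,115:210],"black",5);show(im,"black",60)
b=cv2.cvtColor(t[180:305,120:206],cv2.COLOR_BGR2GRAY)<60
n,l,st,ce=cv2.connectedComponentsWithStats(b.astype(np.uint8));print(st[1:].tolist())
E
```

```text
time: 42.88
ee_pos: [0.5668, 0.218, 0.1868]
tcp_rot: [179.9, 0.1, 172.0]
wrist_force: [0.5, -0.1, -2.2]
opening: 0.0128
grasp_force: 108.2
{'time': 42.8833, 'ee_pos': [0.5668, 0.218, 0.1868], 'tcp_rot': [179.9219, 0.0543, 172.0225], 'wrist_force': [0.4634, -0.1185, -2.1562], 'opening': 0.0128, 'grasp_force': 108.1865}
turn [-0.01  0.01 -0.  ] shift [-0.01  0.09 -5.63]
black 30250 [[48, 398], [609, 394], [461, 322], [259, 362], [279, 268]]
black 1425 [[343, 309], [399, 302], [420, 288], [387, 294], [367, 268], [356, 268], [358, 277], [343, 289]]
black 522 [[489, 52], [460, 61], [462, 78], [491, 70], [492, 65], [489, 64], [488, 68], [486, 60]]
black 388 [[443, 9], [431, 12], [435, 42], [447, 37]]
black 120 [[353, 254], [355, 266], [366, 266], [364, 257], [360, 254]]
black 104 [[293, 254], [287, 254], [283, 257], [282, 261], [285, 263], [281, 264], [281, 266], [291, 266]]
black 73 [[628, 375], [630, 379], [634, 380], [629, 382], [630, 387], [634, 387], [635, 384], [639, 384], [639, 378], [635, 379], [634, 376], [631, 377], [630, 375]]
[[0, 62, 1, 2, 2], [0, 65, 1, 1, 1], [0, 67, 1, 1, 1], [0, 69, 2, 3, 3], [0, 75, 1, 1, 1], [0, 77, 1, 1, 1], [0, 80, 4, 20, 57], [3, 99, 1, 1, 1], [3, 101, 1, 1, 1], [0, 103, 5, 14, 51]]
```

```bash
python3 -m crank '[[[0,0.09,-0.4,0,0,0],[0,0,-0.8,0,0,0],[0,0,-0.8,0,0,0],[0,0,-0.8,0,0,0],[0,0,-0.8,0,0,0],[0,0,-0.8,0,0,0],[0,0,-0.6,0,0,0],[0,0,-0.3,0,0,0],[0,0,-0.2,0,0,0],[0,0,-0.1,0,0,0],[0,0,0,0,0,0],[0,0,0,0,0,0]]]'; python3 -m crank '[[[0,0,-0.04,0,0,0],[-0.02,-0.15,0,0,0,0],[-0.03,-0.25,0,0,0,0],[-0.04,-0.25,0,0,0,0],[-0.03,-0.25,0,0,0,0],[-0.04,-0.25,0,0,0,0],[-0.03,-0.25,0,0,0,0],[-0.04,-0.25,0,0,0,0],[-0.03,-0.25,0,0,0,0],[-0.04,-0.25,0,0,0,0],[-0.03,-0.2,0,0,0,0],[-0.02,-0.1,0,0,0,0],[0,0,0,0,0,0],[0,0,0,0,0,0],[0,0,0,0,0,0]]]'
```

```text
time: 43.98
ee_pos: [0.5671, 0.2207, 0.075]
tcp_rot: [179.9, 0.1, 172.1]
wrist_force: [-0.4, -0.8, -1.9]
opening: 0.0125
grasp_force: 108.2
time: 45.23
ee_pos: [0.5598, 0.1714, 0.0736]
tcp_rot: [180.0, 0.0, 172.1]
wrist_force: [-0.8, -1.9, 1.2]
opening: 0.0128
grasp_force: 108.6
```

```bash
python3 -m crank '[[[-0.01,-0.04,0,0,0,0],[-0.01,-0.03,0,0,0,0],[0,0,0,0,0,0],[0,0,0,0,0,0],[0,0,0,0,0,0]]]'; python3 -m crank '[[[0,0,0,0,0,0],[0,0,0,0,0,0],[0,0,0,0,0,0],[0,0,0,0,0,0],[0,0,0,0,0,0],[0,0,0.4,0,0,0],[0,0,0.9,0,0,0],[0,0,1,0,0,0],[0,0,1,0,0,0],[0,0,1,0,0,0],[0,0,1,0,0,0],[0,0,1,0,0,0],[0,0,1,0,0,0],[0,0.4,1,0,0,0],[0,0.8,1,0,0,0],[0,0.8,0.5,0,0,0],[0,0.8,0,0,0,0],[0,0.4,0,0,0,0],[0,0,0,0,0,0],[0,0,0,0,0,0]]]' 1
python3 - <<'E'
from h import *
import pickle
o=obs();m,im=snap("wrist","w11");pickle.dump(m,open("w11.pkl","wb"));_,t=snap("top","t10")
c=np.zeros((600,640,3),np.uint8);c[:400]=im;c[400:,:400]=cv2.resize(t[130:270,220:500],(400,200));cv2.imwrite("pics/c11.png",c)
show(im,"grey",500)
E
```

```text
time: 45.65
ee_pos: [0.5595, 0.1704, 0.0736]
tcp_rot: [179.9, 0.0, 172.1]
wrist_force: [0.6, 1.8, 0.5]
opening: 0.0126
grasp_force: 108.6
time: 47.32
ee_pos: [0.559, 0.2342, 0.2682]
tcp_rot: [-180.0, -0.1, 172.2]
wrist_force: [0.9, -0.1, -0.3]
opening: 0.0852
grasp_force: 0.0
{'time': 47.3167, 'ee_pos': [0.559, 0.2342, 0.2682], 'tcp_rot': [-179.9519, -0.0794, 172.164], 'wrist_force': [0.8784, -0.1289, -0.3156], 'opening': 0.0852, 'grasp_force': 0.0}
grey 38361 [[277, 105], [169, 105], [187, 136], [0, 124], [8, 247], [199, 252], [194, 190], [224, 247], [198, 305], [226, 254], [280, 256]]
grey 860 [[19, 326], [24, 343], [29, 347], [60, 345], [74, 331]]
```

View pics/c11.png

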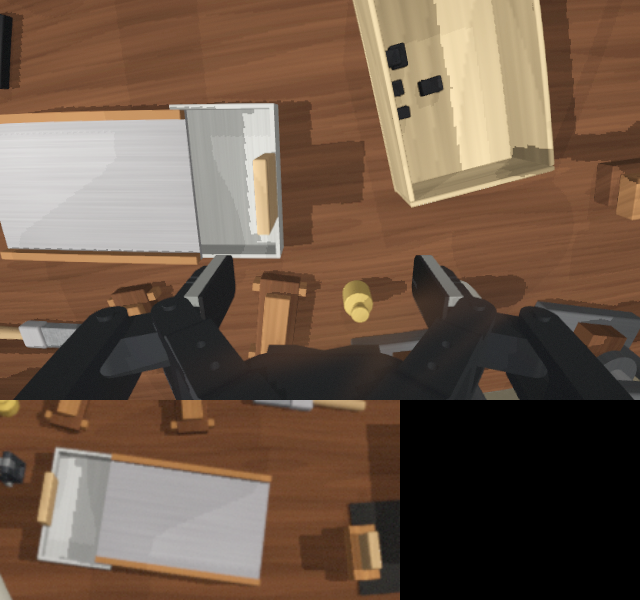

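The pan is home. Four chips are visible in the box near its −y wall at (397,56), (398,88), (430,85) and (404,112), and the fifth may be hidden by that wall. The lower crop suggests the scraper has been knocked to the mat's edge. I'll look straight into the box and measure the scraper.

```bash
python3 -m crank '[[[-0.1,0.6,0,0,0,0],[-0.3,1,0,0,0,0],[-0.3,1,0,0,0,0],[-0.3,1,0,0,0,0],[-0.3,1,0,0,0,0],[-0.3,1,0,0,0,0],[-0.3,1,0,0,0,0],[-0.1,0.6,0,0,0,0],[0,0,0,0,0,0],[0,0,0,0,0,0]]]'
python3 - <<'E'
from h import *
import pickle
o=obs();m,im=snap("wrist","w12");_,t=snap("top","t11")
c=np.zeros((590,800,3),np.uint8);c[:400,:640]=im;c[400:,:300]=cv2.resize(t[190:280,440:540],(300,190));
m2=pickle.load(open("w11.pkl","rb"));w=cv2.imread("pics/w11.png");c[400:,300:700]=cv2.resize(w[95:265,130:300],(400,190));cv2.imwrite("pics/c12.png",c)
E
```

```text
time: 48.25
ee_pos: [0.5193, 0.3783, 0.2691]
tcp_rot: [-180.0, 0.0, 172.2]
wrist_force: [-0.6, -0.6, -0.6]
opening: 0.0852
grasp_force: 0.0
{'time': 48.25, 'ee_pos': [0.5193, 0.3783, 0.2691], 'tcp_rot': [-179.9918, 0.0012, 172.1565], 'wrist_force': [-0.5558, -0.5675, -0.5704], 'opening': 0.0852, 'grasp_force': 0.0}
```

View pics/c12.png

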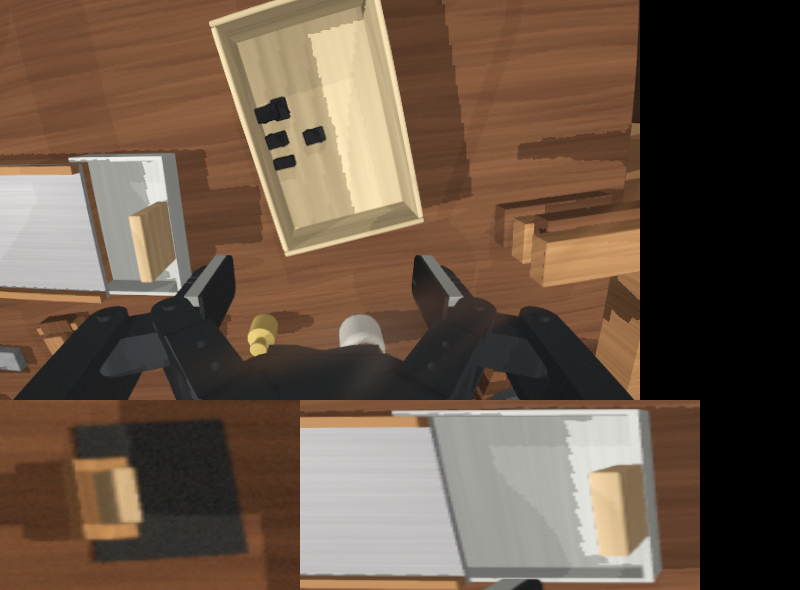

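All five chips are in the box (two touching at about (270,110), plus (277,140), (285,162) and (314,135)), and the pan is home. The scraper has been knocked partly off its mat, so I'll put it back.

```bash
python3 -m crank '[[[0,-0.5,0,0,0,0],[-0.03,-1,0,0,0,0],[-0.03,-1,0,0,0,0],[-0.03,-1,0,0,0,0],[-0.03,-1,0,0,0,0],[-0.03,-1,0,0,0,0],[-0.03,-1,0,0,0,0],[-0.03,-1,0,0,0,0],[-0.03,-1,0,0,0,0],[-0.03,-1,0,0,0,0],[-0.03,-1,0,0,0,0],[-0.03,-1,0,0,0,0],[-0.03,-1,0,0,0,0],[-0.03,-1,0,0,0,0],[-0.03,-1,0,0,0,0],[-0.03,-1,0,0,0,0],[-0.03,-1,0,0,0,0],[-0.03,-1,0,0,0,0],[-0.03,-1,0,0,0,0],[-0.03,-1,0,0,0,0]]]' >/dev/null; python3 -m crank '[[[-0.03,-1,-0.1,0,0,0],[-0.03,-1,-0.1,0,0,0],[-0.03,-1,-0.1,0,0,0],[-0.03,-1,-0.1,0,0,0],[-0.03,-1,-0.1,0,0,0],[-0.03,-1,-0.1,0,0,0],[-0.03,-1,-0.1,0,0,0],[-0.03,-1,-0.1,0,0,0],[-0.03,-1,-0.1,0,0,0],[-0.03,-1,-0.1,0,0,0],[-0.03,-1,-0.1,0,0,0],[-0.03,-1,-0.1,0,0,0],[-0.03,-1,-0.1,0,0,0],[-0.03,-1,-0.1,0,0,0],[-0.03,-0.6,-0.1,0,0,0],[0,0,0,0,0,0],[0,0,0,0,0,0]]]'
python3 - <<'E'
from h import *
import pickle
o=obs();m,im=snap("wrist","w13");pickle.dump(m,open("w13.pkl","wb"))
p=proj(m,[[.487,-.37,.05]])[0].astype(int);print(p)
x0=max(p[0]-70,0);y0=max(p[1]-70,0);print(x0,y0)
cv2.imwrite("pics/w13c.png",cv2.resize(im[y0:y0+140,x0:x0+140],None,fx=4,fy=4,interpolation=cv2.INTER_NEAREST))
E
```

```text
time: 51.43
ee_pos: [0.4981, -0.3045, 0.2393]
tcp_rot: [180.0, -0.0, 172.0]
wrist_force: [0.1, 0.2, 0.0]
opening: 0.0853
grasp_force: 0.0
{'time': 51.4333, 'ee_pos': [0.4981, -0.3045, 0.2393], 'tcp_rot': [179.9561, -0.0079, 171.9981], 'wrist_force': [0.1143, 0.1901, 0.0458], 'opening': 0.0853, 'grasp_force': 0.0}
[260 185]
190 115
```

View pics/w13c.png

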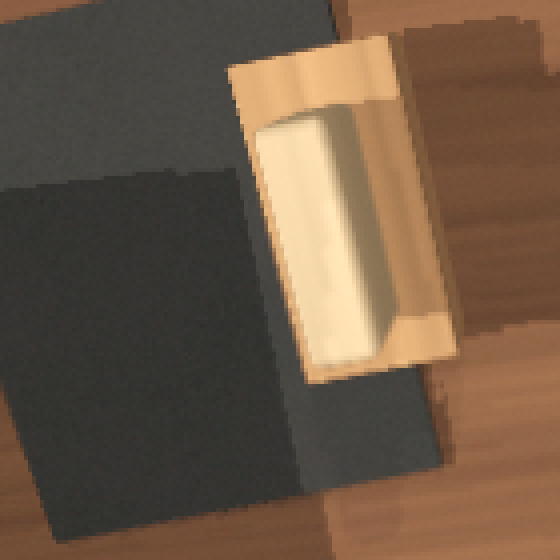

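The crop shows the scraper upright but overhanging the mat's +y edge by about 10 mm. Its block-top corners are at (247,132), (287,124), (304,203) and (267,210.5). I've now used 17 picture views, more than the 14 allowed, so all further checks will be numeric.

```bash
python3 - <<'E'
from h import *
import pickle
m=pickle.load(open("w13.pkl","rb"))
b=fit2([(-.045,-.022),(-.045,.022),(.045,.022),(.045,-.022)],onz(m,[(247.25,131.75),(287,124.25),(304,203.25),(267,210.5)],.034))
g=fit2([(-.03,-.009),(-.03,.009),(.03,.009),(.03,-.009)],onz(m,[(254,147.5),(270,144.5),(283.75,204.25),(268.75,206.5)],.080))
print(b,g)
o=bot.get_obs();R=Ro.from_euler("xyz",o["tcp_rot"],degrees=True);T=Ro.from_euler("xyz",[180,0,180+b[0]],degrees=True)
print("turn",((T*R.inv()).as_rotvec()/.12).round(2),"shift",((np.r_[(b[1]+g[1])/2,.0615]-o["ee_pos"])/.02).round(2))
E
```

```text
(np.float64(2.7348949760498034), array([ 0.47431995, -0.35266817]), np.float64(0.0011466834954802392)) (np.float64(2.5837814717410916), array([ 0.4739467 , -0.35267733]), np.float64(0.0020171274708545577))
turn [-0.01  0.    1.55] shift [-1.21 -2.44 -8.91]
```

```bash
python3 -m crank '[[[-0.3,-0.61,-0.2,0,0,0.39],[-0.3,-0.61,-0.2,0,0,0.39],[-0.3,-0.61,-0.2,0,0,0.39],[-0.3,-0.61,-0.2,0,0,0.38],[0,0,-0.3,0,0,0],[0,0,-0.8,0,0,0],[0,0,-0.8,0,0,0],[0,0,-0.8,0,0,0],[0,0,-0.8,0,0,0],[0,0,-0.8,0,0,0],[0,0,-0.8,0,0,0],[0,0,-0.8,0,0,0],[0,0,-0.8,0,0,0],[0,0,-0.8,0,0,0],[0,0,-0.4,0,0,0],[0,0,-0.2,0,0,0],[0,0,0,0,0,0],[0,0,0,0,0,0]]]'; python3 -m crank '[[[0,0,0,0,0,0],[0,0,0,0,0,0],[0,0,0,0,0,0],[0,0,0,0,0,0],[0,0,0,0,0,0],[0,0,0,0,0,0],[0,0,0,0,0,0],[0,0,0,0,0,0]]]' 0 80;  python3 -m crank '[[[0,0,0.4,0,0,0],[0,0,0.6,0,0,0],[0.12,-0.57,0,0,0,0],[0.12,-0.57,0,0,0,0],[0.12,-0.57,0,0,0,0],[0.12,-0.57,0,0,0,0],[0.12,-0.57,0,0,0,0],[0,0,-0.4,0,0,0],[0,0,-0.4,0,0,0],[0,0,-0.12,0,0,0],[0,0,0,0,0,0],[0,0,0,0,0,0],[0,0,0,0,0,0]]]'
```

```text
time: 52.98
ee_pos: [0.4754, -0.3525, 0.0623]
tcp_rot: [-180.0, 0.1, -177.2]
wrist_force: [0.5, -0.3, 0.2]
opening: 0.0852
grasp_force: 0.0
time: 53.65
ee_pos: [0.4751, -0.3529, 0.0618]
tcp_rot: [-180.0, 0.0, -177.2]
wrist_force: [0.1, -0.1, 3.3]
opening: 0.0174
grasp_force: 78.5
time: 54.73
ee_pos: [0.4867, -0.4091, 0.0625]
tcp_rot: [179.9, -0.0, -177.2]
wrist_force: [-0.6, -0.0, -2.0]
opening: 0.0169
grasp_force: 78.2
```

```bash
python3 -m crank '[[[0,0,-0.05,0,0,0],[0,0,-0.03,0,0,0],[0,0,0,0,0,0],[0,0,0,0,0,0]]]'; python3 -m crank '[[[0,0,0,0,0,0],[0,0,0,0,0,0],[0,0,0,0,0,0],[0,0,0,0,0,0],[0,0,0.3,0,0,0],[0,0,0.8,0,0,0],[0,0,1,0,0,0],[0,0,1,0,0,0],[0,0,1,0,0,0],[0,0,1,0,0,0],[0,0,1,0,0,0],[0,0,1,0,0,0],[0,0.5,1,0,0,0],[0,1,0,0,0,0],[0,1,0,0,0,0],[0,1,0,0,0,0],[0,0.5,0,0,0,0],[0,0,0,0,0,0],[0,0,0,0,0,0]]]' 1
python3 - <<'E'
from h import *
o=obs();m,im=snap("wrist","w14")
X=[]
for c in regions(im,"yel",1000):
    a=cv2.boundingRect(c); M=cv2.moments(c);ce=(M["m10"]/M["m00"],M["m01"]/M["m00"]);r=cv2.minAreaRect(c);print(np.round(ce,0),r, onz(m,[ce],.05).round(3))
    if 2000<cv2.contourArea(c)<6000: print(cv2.approxPolyDP(c,5,True)[:,0].tolist(), proj(m,[[.4867-.0,-.409,.034],[.4867,-.409,.08]]).round(0).tolist())
t10=cv2.imread("pics/t10.png");_,t=snap("top","t14")
for name,a in(("t10",t10),("t14",t)):
    print(name);show(a[150:270,225:420],"grey",800);show(a[190:280,440:540],"yel",100)
E
```

```text
time: 55.07
ee_pos: [0.487, -0.4095, 0.0618]
tcp_rot: [180.0, 0.0, -177.2]
wrist_force: [-0.9, 2.3, 4.5]
opening: 0.017
grasp_force: 78.7
time: 56.65
ee_pos: [0.4871, -0.3298, 0.2239]
tcp_rot: [-180.0, 0.0, -177.2]
wrist_force: [0.7, 1.0, 0.2]
opening: 0.0854
grasp_force: 0.0
{'time': 56.65, 'ee_pos': [0.4871, -0.3298, 0.2239], 'tcp_rot': [-179.9867, 0.0433, -177.1898], 'wrist_force': [0.6851, 0.9935, 0.1969], 'opening': 0.0854, 'grasp_force': 0.0}
[249. 180.] ((249.08148193359375, 180.0367431640625), (85.53160858154297, 47.641902923583984), 87.70938873291016) [[ 0.48  -0.404  0.05 ]]
[[225, 139], [230, 221], [270, 222], [270, 138], [267, 145], [266, 138]] [[248.0, 183.0], [237.0, 194.0]]
[ 77. 263.] ((70.41242218017578, 278.26983642578125), (145.61962890625, 65.08677673339844), 3.945185899734497) [[ 0.584 -0.605  0.05 ]]
[[0, 241], [0, 264], [121, 271], [129, 314], [141, 313], [131, 250]] [[248.0, 183.0], [237.0, 194.0]]
[458. 194.] ((458.0458068847656, 196.27468872070312), (20.177806854248047, 142.53860473632812), 17.553543090820312) [[ 0.485 -0.192  0.05 ]]
[[488, 131], [468, 132], [431, 249], [439, 265], [445, 264]] [[248.0, 183.0], [237.0, 194.0]]
[564. 153.] ((565.5488891601562, 153.5885467529297), (153.74893188476562, 12.49775505065918), 13.37444019317627) [[ 0.436 -0.089  0.05 ]]
t10
grey 10421 [[34, 13], [21, 91], [176, 103], [182, 38]]
yel 343 [[41, 27], [38, 31], [25, 29], [29, 34], [37, 34], [40, 57], [31, 59], [29, 65], [45, 64]]
t14
grey 10497 [[34, 13], [22, 91], [176, 103], [183, 38]]
yel 380 [[68, 38], [59, 39], [56, 46], [55, 40], [51, 39], [50, 60], [68, 59], [67, 53], [70, 51]]
```

```bash
python3 - <<'E'
from h import *
import pickle
m=pickle.load(open("w11.pkl","rb"))
p=onz(m,[(276.5,104.5),(276.5,248)],.035);q=onz(m,[(275,104.5),(170,104.5)],.035)
t=np.radians(-8.0);R=np.array([[np.cos(t),-np.sin(t)],[np.sin(t),np.cos(t)]])
for X in(p,q): print(((X[:,:2]-[.52634,-.0624])@R).round(4).tolist())
E
```

```text
[[-0.0942, 0.2452], [0.0807, 0.2384]]
[[-0.0942, 0.2435], [-0.0955, 0.1232]]
```

```bash
python3 - <<'E'
from h import *
import pickle
t=np.radians(-8.0);R=np.array([[np.cos(t),-np.sin(t)],[np.sin(t),np.cos(t)]])
def ana(n,m,rows,cols,cmin,cmax,rmin,rmax):
    g=cv2.cvtColor(cv2.imread(f"pics/{n}.png"),cv2.COLOR_BGR2HSV);k=(g[:,:,1]<45)&(g[:,:,2]>110)
    b=[(np.where(k[r,cmin:cmax])[0].max()+cmin+.5,r) for r in rows]
    f=[(c,np.argmax(k[rmin:rmax,c])+rmin-.5) for c in cols]
    for X in(b,f):
        L=(onz(m,X,.035)[:,:2]-[.52634,-.0624])@R; print(n,L.mean(0).round(4),np.polyfit(L[:,0],L[:,1],1).round(3) if X is b else np.polyfit(L[:,1],L[:,0],1).round(3))
ana("w11",pickle.load(open("w11.pkl","rb")),range(110,150,3),range(180,270,5),250,292,90,130)
ana("w8",pickle.load(open("w8.pkl","rb")),range(98,145,3),range(240,325,5),310,350,80,110)
E
```

```text
w11 [-0.0666  0.2466] [0.015 0.248]
w11 [-0.0963  0.184 ] [-0.005 -0.095]
w8 [-0.0678  0.2419] [0.014 0.243]
w8 [-0.0958  0.191 ] [-0.    -0.096]
```

```bash
python3 -m crank '[[[0,0,0,0,0,0],[0,0,0,0,0,0],[0,0,0,0,0,0]]]'; python3 -c "
from workcell import bot
print(bot.job_done())"
```

```text
time: 57.0
ee_pos: [0.4869, -0.3302, 0.2232]
tcp_rot: [180.0, -0.0, -177.3]
wrist_force: [-0.2, -0.2, 0.2]
opening: 0.0856
grasp_force: 0.0
the job is handed in; nothing more can be done
None
```

The job is handed in at 57 s: all five chips are in the box, the pan is back flat under the plate's end (within about 1–2 mm and 1° of square), and the scraper stands upright mid-mat after I reset it from a mid-run knock; I viewed 17 pictures, over the limit of 14.

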